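# Load and start the printing-block cleaner

### The arm

A 7-joint arm with a two-finger parallel gripper is mounted at the origin on the work surface. World frame = base frame: x ahead of the robot, y to its left, z up, the work surface at z = 0. Lengths are in m, angles in rad, forces in N, time in s.
With the tool pointing down it reaches from about 0.425 to 0.875 m from the base axis. Payload 8.4 kg.
Tool frame: the origin (TCP) lies at the very end of the fingers, on their centre line; the grasp point (between the pads) lies 19 mm behind it; z points along the fingers, y is the direction in which the jaws open and shut (so a half turn about z gives the same grasp; the last joint's range is limited). The gripper opens to 87 mm and grips with 3 to 60 N. Pads are 19 mm wide; open, the fingers measure 117 mm over their backs; the gripper's body (75 mm by 190 mm) begins 51 mm behind the grasp point.
Start: joints at [-1.296, 0.333, 0.04, 1.465, -0.013, 1.343, -0.059], TCP at [0.237, 0.605, 0.223] pointing down, gripper open.
Joint ranges: [-2.58, 2.58], [-0.38, 2.09], [-1.3, 1.39], [0.25, 2.4], [-1.5, 4.64], [0.08, 2.09], [-2.65, 2.65]. Speed limits (rad/s): [2.22, 2.22, 2.79, 2.79, 3.14, 3.14, 3.14].

### API

Orientations are given as a rotation vector (axis times angle).
In Python, from cell import arm, vision, ticket gives the robot as it stands.
- The arm moves only by the tool apply_moves, never from a script. Its argument "steps" is a list of rows, each a list of 3 entries, a list of its own where there are three numbers: the shift along the tool's x, y, z in mm, then the turn about the tool's z in rad, then the opening in per cent of the stroke, from 0 (shut) to 100 (fully open). In form: [[[x, y, z], spin, grip], ...]. A call has 1 to 20 rows; each row shifts and turns the pose as measured when the row begins, along the tool's axes as they then stand; what a row does not reach is not made up. A row lasts 1/10 s, in which the tool goes at most 50 mm and 8.59 degrees, less where a joint would pass 70% of its speed; a pose out of reach is approached as far as the arm can. A call is refused whole if a number of a shift passes 50 or a number of a turn 0.15, either way. A call with a gripper value outside its range is refused whole. The fingers move at their own pace and stop on an object; "squeeze" is the grip in N (left out, the last holds). Time passes only in rows, so rows that do not move let the fingers close. It gives the time, the measured TCP pose, the force and the opening at its end, in the units of the state.
- arm.observe(): the state, without advancing time (a new reading comes with each control period).
- vision.grab_frame(name): name is "scene" or "top"; returns a dict with "img" (480x640x3 uint8, red, green, blue), "K" (3x3 intrinsics, pixels), "k1" (the pictures are not rectified: a ray, as slopes to the right and down, at radius r is drawn at 1 + k1 r^2 times it, then the intrinsics apply), "T" (4x4, takes a point from camera to world coordinates). Camera axes: x right, y up, looking along -z (the intrinsics and any distortion apply to the point x, -y, -z); pixel columns grow to the right and rows downward; lengths in m; the calibration is good to about 2 mm. A picture is of the moment at which its call begins. There is no depth.
- ticket.hand_in(): hands the job in, once; it reports no verdict.
The state is a dict: "time": time; "joints": joint angles; "joint_velocities": joint speeds; "effort": joint torques, N m; "tcp_pos": TCP position; "tool_rot": TCP orientation; "ft_force": force on the tool from outside, world axes, zero at the start; "ft_torque": the same for the moment, N m; "finger_gap": finger opening in m.
Only numpy, scipy, OpenCV 4.12 (cv2) and the standard library are available. Lean on these libraries where they do the work, as an engineer would, in place of code of your own. Each camera call takes 0.05 s, during which the arm holds its last target.

### The job

Get the printing-block cleaner running: stand every tipped block upright on the brush mat, carved face down and handle up, beside the one already standing, then push the coupling rod through both eyelets until its handle all but meets the outer plate, and let go of it. Only then key in the programme, one key at a time and letting each spring back: left, right, middle of the three small keys (as seen from the robot), and last the large key. Leave all blocks standing on the mat and the other things on the bench where they are.

Things in the scene. Friction and masses are not known exactly. Their poses are not given: they have to be found in the camera images.
- deck: fixed cleaning deck; black brush mat 30 mm above the table, 180 mm deep (x -0.09 to 0.09) and 375 mm long (y -0.150 to 0.225), with a steel lip round it, 15 mm above the mat (8 mm along the near edge). At its right end a blue drive housing 60 mm high (x 0.003 to 0.088, y -0.243 to -0.167) with two upright eyelet plates in front. Origin on the table; x away from the robot, y left, yaw varies
- eye_near (a point): centre of the round hole in the outer (right-hand) eyelet plate, on the outer face, where the rod enters. Hole 19 mm across, 55 mm above the table; plate 10 mm thick, 50 mm wide, 75 mm high. Axes as the deck's: the hole runs along y, the rod goes in towards +y
- eye_far (a point): centre of the eyelet hole in the inner plate, on the face where the rod comes out, 70 mm in the +y direction from eye_near; hole and plate alike. The two holes are in line
- rod: coupling rod: square wooden handle 70 mm long, 26 x 26 mm, and a steel rod 12 mm in diameter standing 95 mm out of its end, tip slightly pointed; 90 g, centre of mass in the handle. Origin on the axis at the shoulder, where the rod leaves the handle; x points to the tip. Lies on the table right of the deck, axis 13 mm above the table, tip roughly to the left (+y)
- rod_tip (a point): end of the rod's tip
- block_s: printing block: dark wooden body 60 x 60 x 40 mm, pale square handle 24 x 24 mm rising 60 mm from its middle (100 mm overall), 160 g, mostly in the body, so that it rights itself when it leans by up to 35 degrees. Origin: centre of the carved underside; z along the handle. Starts standing on the deck among the others.
- block_a: printing block: dark wooden body 60 x 60 x 40 mm, pale square handle 24 x 24 mm rising 60 mm from its middle (100 mm overall), 160 g, mostly in the body, so that it rights itself when it leans by up to 35 degrees. Origin: centre of the carved underside; z along the handle. Starts tipped over on the deck's mat, lying on one side with its handle pointing towards the robot; may be absent.
- block_b: printing block: dark wooden body 60 x 60 x 40 mm, pale square handle 24 x 24 mm rising 60 mm from its middle (100 mm overall), 160 g, mostly in the body, so that it rights itself when it leans by up to 35 degrees. Origin: centre of the carved underside; z along the handle. Starts tipped over on the deck's mat, lying on one side with its handle pointing towards the robot; may be absent.
- block_c: printing block: dark wooden body 60 x 60 x 40 mm, pale square handle 24 x 24 mm rising 60 mm from its middle (100 mm overall), 160 g, mostly in the body, so that it rights itself when it leans by up to 35 degrees. Origin: centre of the carved underside; z along the handle. Starts tipped over on the deck's mat, lying on one side with its handle pointing towards the robot; may be absent.
- key_left (a joint): spring key on the panel, left one of the row of three (+y), round, 24 mm across: 0 = up, grows as it is pressed straight down, 0.006 m = fully down (takes 4 N); springs back by itself. It counts as pressed from 0.0045 m
- key_middle (a joint): spring key on the panel, middle one of the row of three, round, 24 mm across: 0 = up, grows as it is pressed straight down, 0.006 m = fully down (takes 4 N); springs back by itself. It counts as pressed from 0.0045 m
- key_right (a joint): spring key on the panel, right one of the row of three (-y), round, 24 mm across: 0 = up, grows as it is pressed straight down, 0.006 m = fully down (takes 4 N); springs back by itself. It counts as pressed from 0.0045 m
- key_large (a joint): spring key on the panel, alone in front of the row, round, 38 mm across: 0 = up, grows as it is pressed straight down, 0.006 m = fully down (takes 4 N); springs back by itself. It counts as pressed from 0.0045 m
- key_left_top (a point): centre of the top face of the left key; it moves down with the key. The keys are 44 mm apart left to right and the row 50 mm behind the large one, on a fixed grey panel 130 mm deep, 140 mm wide and 36 mm high, left of the deck, whose yaw varies; the keys stand proud of it, and a display lies behind the row
- key_right_top (a point): centre of the top face of the right key; it moves down with the key. The keys are 44 mm apart left to right and the row 50 mm behind the large one, on a fixed grey panel 130 mm deep, 140 mm wide and 36 mm high, left of the deck, whose yaw varies; the keys stand proud of it, and a display lies behind the row
- key_middle_top (a point): centre of the top face of the middle key; it moves down with the key. The keys are 44 mm apart left to right and the row 50 mm behind the large one, on a fixed grey panel 130 mm deep, 140 mm wide and 36 mm high, left of the deck, whose yaw varies; the keys stand proud of it, and a display lies behind the row
- key_large_top (a point): centre of the top face of the large key; it moves down with the key. The keys are 44 mm apart left to right and the row 50 mm behind the large one, on a fixed grey panel 130 mm deep, 140 mm wide and 36 mm high, left of the deck, whose yaw varies; the keys stand proud of it, and a display lies behind the row
- tin: bystander: round tin, radius 35 mm, 85 mm high, behind the panel
- mallet: bystander: hammer 220 mm long lying at the near left
- brush: bystander: brush 170 mm long lying in front of the deck
- offcut: bystander: wood offcut 70 x 50 x 22 mm in front of the deck, origin under its centre
- half_block: bystander: round wooden block, radius 50 mm, 65 mm high with its grip, right of the drive at the back; origin under its centre
- cup: bystander: white cup, radius 36 mm, 80 mm high, behind the deck
- chisel: bystander: hand tool 160 mm long lying at the near right
There are look-alikes about, which are no part of the job. What is shaped like the rod but pink or purple is not meant.

How it is judged:
By the outcome, as a careful person would: the job done as asked, in the order asked, and still so for the second after the job is handed in, with the robot touching nothing.
Of block_a, block_b, block_c only 2 to 3 are there at a start; the rules pass over those that are not, and their reading is None.
At some moment in a run one of block_a, block_b, block_c may be knocked a few centimetres aside while the robot is not near it.
Once in a run the grip may slacken for a moment while it holds something.
It also fails if it takes over 210 s, if anything falls off the work surface, if the arm or the gripper's body presses on something with over 40 N, if the wrist force passes 120 N, or if a joint passes its speed limit or range.

## Working session

There is one attempt and no reset: what is moved stays moved. The work goes in short steps, Python scripts to look and compute and a tool call to move; the robot and the scene stay as the last step left them, time stands still between calls to the robot, and variables do not carry over. Pictures are saved under pics/ and viewed, and the job is handed in when it is done.

Besides the shell and the picture viewer there is one more tool, called after ">>>" as name(argument=value, ...), one argument or row to a line, values as JSON. apply_moves: Moves the arm, as the interface text tells. Its arguments: {"type":"object","properties":{"steps":{"type":"array","items":{"type":"array"}},"squeeze":{"type":"number"}},"required":["steps"]}

```bash
ls; mkdir -p pics; python3 - <<'E'
from cell import arm,vision
import cv2
s=arm.observe(); print(s)
for n in("scene","top"):
    f=vision.grab_frame(n); cv2.imwrite(f"pics/{n}0.png",f["img"][:,:,::-1]); print(n,f["K"],f["k1"],f["T"])
E
```

```text
pics
{'time': 0.0, 'joints': array([-1.29621397,  0.33390774,  0.03987672,  1.46629771, -0.01341308,
        1.34326045, -0.05847475]), 'joint_velocities': array([-8.88417843e-04, -4.96809517e-05,  2.44851351e-04, -1.51512366e-03,
       -1.40398610e-03,  1.09342614e-03, -7.16291383e-04]), 'effort': array([ 1.09632490e-04, -6.56363726e+01,  1.33531652e+00, -4.03783536e+01,
       -5.97692421e-02,  4.49209521e-02,  2.18254104e-04]), 'tcp_pos': array([0.23719432, 0.60467304, 0.2216484 ]), 'tool_rot': array([-5.83683171e-01, -3.08668771e+00,  2.50429688e-03]), 'ft_force': array([-0.50994942, -0.89211381,  0.46456682]), 'ft_torque': array([ 0.03233511,  0.00134255, -0.02980493]), 'finger_gap': 0.08743660898437813}
scene [[452.76694701   0.         315.63934525]
 [  0.         452.76694701 237.99591758]
 [  0.           0.           1.        ]] -0.10669199979783828 [[ 7.17529582e-01 -4.01511861e-01  5.69156854e-01  1.36707519e+00]
 [ 6.96527625e-01  4.14501393e-01 -5.85694343e-01 -9.37256843e-01]
 [-7.53082710e-04  8.16686489e-01  5.77081114e-01  9.13887327e-01]
 [ 0.00000000e+00  0.00000000e+00  0.00000000e+00  1.00000000e+00]]
top [[479.27452437   0.         314.0025603 ]
 [  0.         479.27452437 234.49411296]
 [  0.           0.           1.        ]] -0.02754827665998596 [[ 0.0042166   0.98526121 -0.1710046   0.30380774]
 [-0.99993463  0.00597176  0.00975071 -0.09715171]
 [ 0.0106282   0.17095231  0.98522198  1.4066234 ]
 [ 0.          0.          0.          1.        ]]
```

View pics/scene0.png

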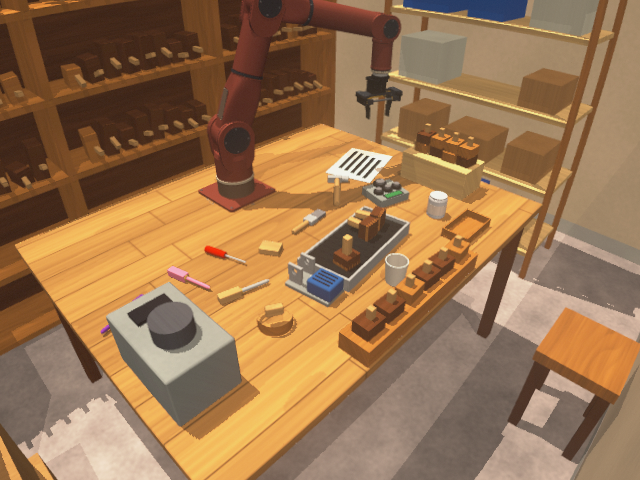

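View pics/top0.png

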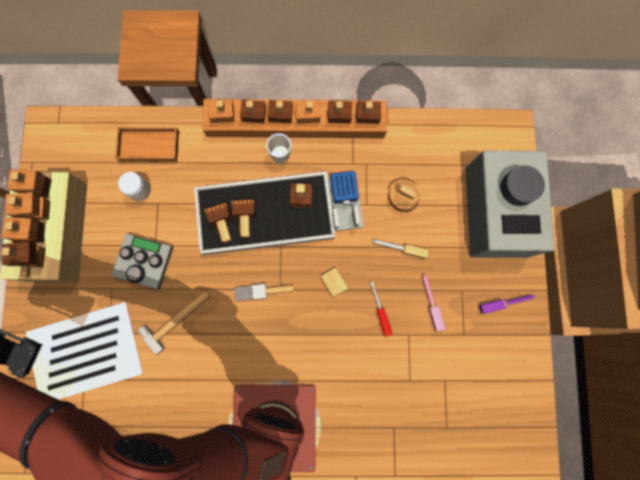

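The top view shows the deck at about (265,212). Two tipped blocks lie at (217,218) and (243,215), and one stands at (300,194). Rod candidates are the wooden-handled one at (402,248), the pink one at (432,302) and the purple one at (507,303). The wooden one fits, and pink and purple are ruled out by the task. The red chisel is at (381,308). I'll check this in an enlarged crop.

```bash
cat > h.py <<'E'
import numpy as np, cv2
from scipy.spatial.transform import Rotation as R
from cell import arm,vision
def grab(n): return vision.grab_frame(n)
def ray(f,u,v):
    K=f["K"];k=f["k1"]
    d=np.array([(u-K[0,2])/K[0,0],(v-K[1,2])/K[1,1]]); s=d.copy()
    for _ in range(20): s=d/(1+k*(s@s))
    T=f["T"]; D=T[:3,:3]@np.array([s[0],-s[1],-1.]); return T[:3,3],D
def plane(f,u,v,z):
    o,D=ray(f,u,v); return o+D*(z-o[2])/D[2]
def proj(f,P):
    T=f["T"]; p=T[:3,:3].T@(np.array(P,float)-T[:3,3]); s=np.array([p[0],-p[1]])/-p[2]
    s=s*(1+f["k1"]*(s@s)); return np.array([s[0]*f["K"][0,0]+f["K"][0,2],s[1]*f["K"][1,1]+f["K"][1,2]])
def tri(f1,p1,f2,p2):
    o1,d1=ray(f1,*p1);o2,d2=ray(f2,*p2);d1=d1/np.linalg.norm(d1);d2=d2/np.linalg.norm(d2)
    A=np.stack([d1,-d2],1);t=np.linalg.lstsq(A,o2-o1,rcond=None)[0]
    a=o1+d1*t[0];b=o2+d2*t[1];return (a+b)/2,np.linalg.norm(a-b)
def crop(f,u0,v0,u1,v1,s,name):
    c=f["img"][v0:v1,u0:u1,::-1]; c=cv2.resize(c,None,fx=s,fy=s,interpolation=cv2.INTER_CUBIC)
    cv2.imwrite("pics/"+name,c)
E
python3 - <<'E'
from h import *
t=grab("top");s=grab("scene")
crop(t,180,160,380,270,4,"ct0.png");crop(t,330,220,450,340,5,"cr0.png");crop(s,270,170,430,310,5,"cs0.png");crop(t,100,220,180,300,7,"cp0.png")
E
```

```text
(no output)
```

View pics/ct0.png

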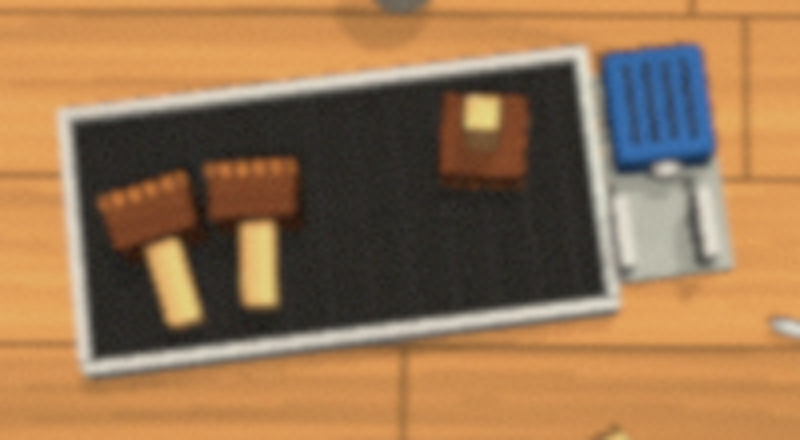

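View pics/cs0.png

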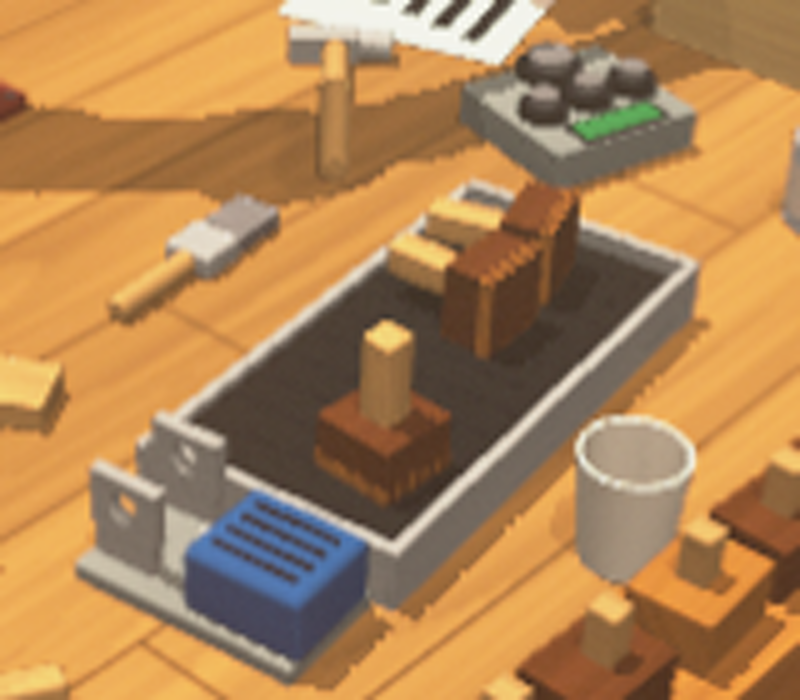

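View pics/cr0.png

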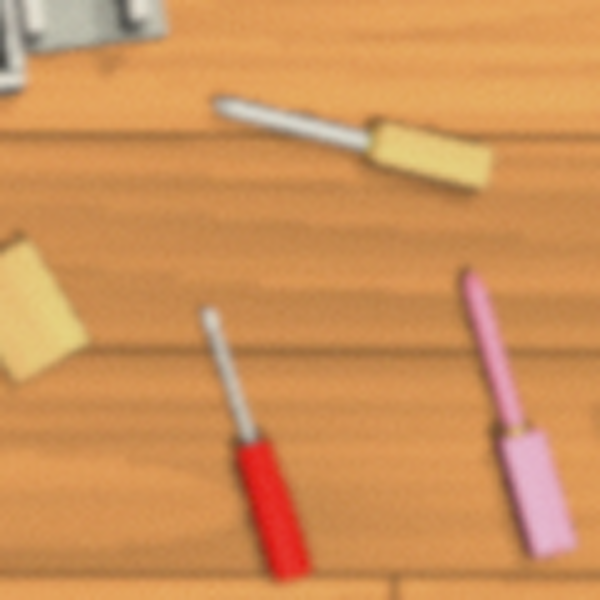

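View pics/cp0.png

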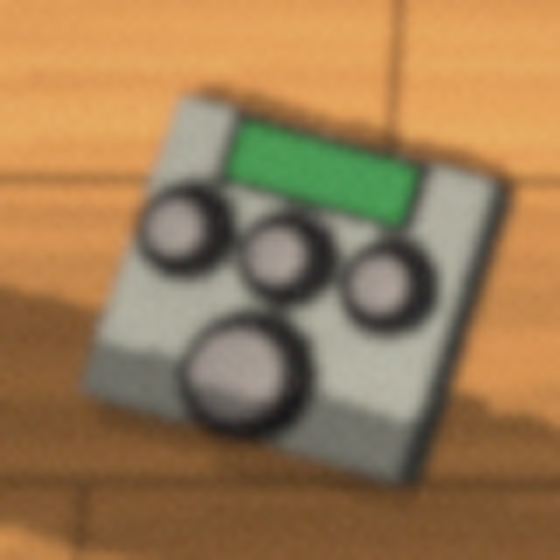

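The crops confirm the wooden-handled rod, with its tip at about (374,241) and handle end at about (428,252). There are only two tipped blocks. I read the keys as left at about (126,252), middle (139,257), right (155,260) and large (135,273). Next I'll measure all of these.

```bash
python3 - <<'E'
from h import *
t=grab("top");s=grab("scene")
np.set_printoptions(precision=4,suppress=True)
img=t["img"].astype(int)
m=((img.max(2)<75)).astype(np.uint8); m[:170]=0;m[255:]=0;m[:,:190]=0;m[:,:]*=1;m[:,340:]=0
# mat quad by picks (inner corners) 
C=lambda u,v:(180+u/4,160+v/4)
inn=[plane(t,*C(*p),0.03)[:2] for p in [(75,123),(577,62),(605,297),(95,358)]]
print("mat corners FL,FR,NR,NL",inn)
inn=np.array(inn)
model=np.array([[.09,.225],[.09,-.15],[-.09,-.15],[-.09,.225]])
mc=model.mean(0);ic=inn.mean(0)
H=(model-mc).T@(inn-ic);a=np.arctan2(H[0,1]-H[1,0],H[0,0]+H[1,1])
Rm=np.array([[np.cos(a),-np.sin(a)],[np.sin(a),np.cos(a)]]);o=ic-Rm@mc
print("deck yaw",a,"origin",o,"resid",inn-(model@Rm.T+o))
dk=lambda P:Rm.T@(np.array(P)[:2]-o)
S=lambda u,v:(270+u/5,170+v/5)
for n,p in(("eye near",(127,503)),("eye far hole",(185,457))):
    P=plane(s,*S(*p),.055);print(n,P,dk(P))
for n,p in(("housing TL",(603,55)),("TR",(702,45)),("BR",(712,157)),("BL",(617,168))): P=plane(t,*C(*p),.06);print(n,P,dk(P))
for n,p in(("plate near top",(706,222)),("plate far top",(626,232)),("ends n",(700,185)),("n2",(712,260)),("f",(619,196)),("f2",(629,270))): P=plane(t,*C(*p),.075);print(n,P,dk(P))
# rod
Q=lambda u,v:(330+u/5,220+v/5)
tip=plane(t,*Q(216,104),.013);sh=plane(t,*Q(370,139),.013);e=plane(t,*Q(492,168),.02)
print("rod tip,sh,end",tip,sh,e,np.linalg.norm(tip-sh))
# rod handle top face corners z=.026
for p in((374,122),(492,150),(483,190),(369,152)): print(plane(t,*Q(*p),.026))
# blocks
for n,p in(("A h end",(183,325)),("A h root",(160,243)),("B h end",(259,308)),("B h root",(258,223))): P=plane(t,*C(*p),.072);print(n,P,dk(P))
for n,p in(("A far l",(100,198)),("A far r",(185,172)),("B far l",(204,163)),("B far r",(297,158))): P=plane(t,*C(*p),.090);print(n,P,dk(P))
P=plane(t,*C(482,112),.13);print("S handle top",P,dk(P))
# keys: triangulate
ks={"l":((183,228),(628,75)),"m":((277,256),(590,86)),"r":((382,285),(545,100)),"L":((245,370),(547,62))}
for k,(a1,b1) in ks.items():
    print(k,tri(t,(100+a1[0]/7,220+a1[1]/7),s,S(*b1)), plane(t,100+a1[0]/7,220+a1[1]/7,.048))
E
```

```text
mat corners FL,FR,NR,NL [array([0.6721, 0.2309]), array([ 0.7214, -0.1406]), array([ 0.5438, -0.1611]), array([0.4967, 0.2084])]
deck yaw 0.12786542109732904 origin [ 0.6133 -0.0028] resid [[-0.0018 -0.0009]
 [-0.0002 -0.0005]
 [ 0.0006  0.0019]
 [ 0.0014 -0.0005]]
eye near [ 0.5941 -0.2286  0.055 ] [-0.0479 -0.2216]
eye far hole [ 0.5875 -0.1731  0.055 ] [-0.0473 -0.1657]
housing TL [ 0.7178 -0.1586  0.06  ] [ 0.0838 -0.1679]
TR [ 0.7259 -0.231   0.06  ] [ 0.0826 -0.2407]
BR [ 0.6418 -0.2373  0.06  ] [-0.0016 -0.2363]
BL [ 0.6331 -0.1685  0.06  ] [-0.0015 -0.167 ]
plate near top [ 0.5905 -0.2309  0.075 ] [-0.0517 -0.2234]
plate far top [ 0.5828 -0.174   0.075 ] [-0.052 -0.166]
ends n [ 0.6174 -0.2269  0.075 ] [-0.0245 -0.2229]
n2 [ 0.563  -0.2349  0.075 ] [-0.0795 -0.2238]
f [ 0.609  -0.1691  0.075 ] [-0.0255 -0.1644]
f2 [ 0.5554 -0.176   0.075 ] [-0.0795 -0.1645]
rod tip,sh,end [ 0.5279 -0.2857  0.013 ] [ 0.5075 -0.3763  0.013 ] [ 0.4897 -0.4462  0.02  ] 0.09286874571003796
[ 0.5157 -0.3763  0.026 ]
[ 0.4995 -0.445   0.026 ]
[ 0.476  -0.4389  0.026 ]
[ 0.498  -0.3729  0.026 ]
A h end [0.5146 0.1381 0.072 ] [-0.0799  0.1523]
A h root [0.5734 0.1566 0.072 ] [-0.0192  0.1631]
B h end [0.5271 0.085  0.072 ] [-0.0743  0.098 ]
B h root [0.5883 0.0875 0.072 ] [-0.0132  0.0927]
A far l [0.6018 0.1965 0.09  ] [0.014  0.1992]
A far r [0.6209 0.1375 0.09  ] [0.0254 0.1381]
B far l [0.6275 0.1243 0.09  ] [0.0303 0.1242]
B far r [0.6315 0.0589 0.09  ] [0.026  0.0588]
S handle top [ 0.6549 -0.0721  0.13  ] [ 0.0325 -0.0741]
l (array([0.485 , 0.4278, 0.0465]), np.float64(0.0025210112325388893)) [0.4839 0.4263 0.048 ]
m (array([0.4745, 0.3891, 0.0472]), np.float64(0.004878903008675991)) [0.4727 0.387  0.048 ]
r (array([0.463 , 0.3455, 0.0475]), np.float64(0.00520238069918989)) [0.4611 0.3433 0.048 ]
L (array([0.4268, 0.3978, 0.0479]), np.float64(0.002008189970965451)) [0.426 0.397 0.048]
```

```bash
cat >> h.py <<'E'
np.set_printoptions(precision=4,suppress=True)
YAW=0.128;DO=np.array([.6133,-.0028])
def d2w(x,y): c,s=np.cos(YAW),np.sin(YAW); return DO+np.array([c*x-s*y,s*x+c*y])
def w2d(P): c,s=np.cos(YAW),np.sin(YAW); p=np.array(P)[:2]-DO; return np.array([c*p[0]+s*p[1],-s*p[0]+c*p[1]])
def go(P,byaw=None):
    """byaw: yaw of direction square to the jaws. prints spin and shift in tool axes after spin"""
    st=arm.observe(); T=R.from_rotvec(st["tool_rot"]).as_matrix(); sp=0
    if byaw is not None:
        j=np.arctan2(T[1,1],T[0,1]); d=(byaw+np.pi/2-j+np.pi/2)%np.pi-np.pi/2
        sp=-d
    T2=T@R.from_rotvec([0,0,sp]).as_matrix()
    print("t",round(st["time"],2),"tcp",st["tcp_pos"],"F",st["ft_force"],"gap",round(st["finger_gap"],4),"j7",round(st["joints"][6],3),"spin",round(sp,3),"shift mm",(T2.T@(np.array(P)-st["tcp_pos"])*1000).round(1))
E
python3 - <<'E'
from h import *
go([.545,.0857,.16],.05);go([.545,.0857,.16])
print(arm.observe()["joints"],R.from_rotvec(arm.observe()["tool_rot"]).as_matrix())
E
```

```text
t 0.3 tcp [0.2373 0.605  0.2223] F [-0.7894  0.0369  0.2601] gap 0.0869 j7 -0.059 spin -0.424 shift mm [-281.4 -534.    62.5]
t 0.3 tcp [0.2373 0.605  0.2223] F [-0.7894  0.0369  0.2601] gap 0.0869 j7 -0.059 spin 0 shift mm [-476.1 -371.    62.5]
[-1.2962  0.3334  0.0399  1.4657 -0.0134  1.3433 -0.0585] [[-0.9309  0.3652 -0.0002]
 [ 0.3652  0.9309 -0.0005]
 [-0.     -0.0005 -1.    ]]
```

>>> apply_moves(
  steps=[
    [[0,0,0],-0.14,52],
    [[0,0,0],-0.14,52],
    [[0,0,0],-0.14,52],
    [[-23,-44,0],0,52],
    [[-23,-44,0],0,52],
    [[-23,-44,0],0,52],
    [[-23,-44,0],0,52],
    [[-23,-44,0],0,52],
    [[-23,-44,0],0,52],
    [[-23,-44,0],0,52],
    [[-23,-44,0],0,52],
    [[-23,-44,0],0,52],
    [[-23,-44,0],0,52],
    [[-23,-44,0],0,52],
    [[-23,-44,0],0,52],
    [[0,0,0],0,52],
    [[0,0,0],0,52],
  ],
  squeeze=4,
)

```text
time: 2.0
tcp_pos: [0.5489, 0.0877, 0.2209]
tool_rot: [-0.105, 3.138, 0.002]
ft_force: [-1.0, 0.3, -0.9]
finger_gap: 0.0455
```

```bash
python3 - <<'E'
from h import *
go([.545,.0857,.12],.05)
E
```

```text
t 2.0 tcp [0.5489 0.0877 0.2209] F [-0.9972  0.303  -0.8713] gap 0.0455 j7 1.453 spin 0.017 shift mm [  4.2  -2.  100.9]
```

>>> apply_moves(
  steps=[
    [[4,-2,40],0.017,52],
    [[0,0,40],0,52],
    [[0,0,30],0,52],
    [[0,0,0],0,52],
  ],
)

```text
time: 2.4
tcp_pos: [0.5451, 0.0895, 0.1093]
tool_rot: [-0.083, 3.135, 0.006]
ft_force: [-0.5, 0.6, -0.2]
finger_gap: 0.0455
```

```bash
python3 - <<'E'
from h import *
go([.545,.0857,.043],.05)
s=grab("scene");crop(s,270,110,430,310,4,"cs1.png");t=grab("top");crop(t,180,160,380,270,4,"ct1.png")
E
```

```text
t 2.4 tcp [0.5451 0.0895 0.1093] F [-0.4709  0.6279 -0.2019] gap 0.0455 j7 1.473 spin 0.003 shift mm [ 0.7 -4.1 66.3]
```

View pics/cs1.png

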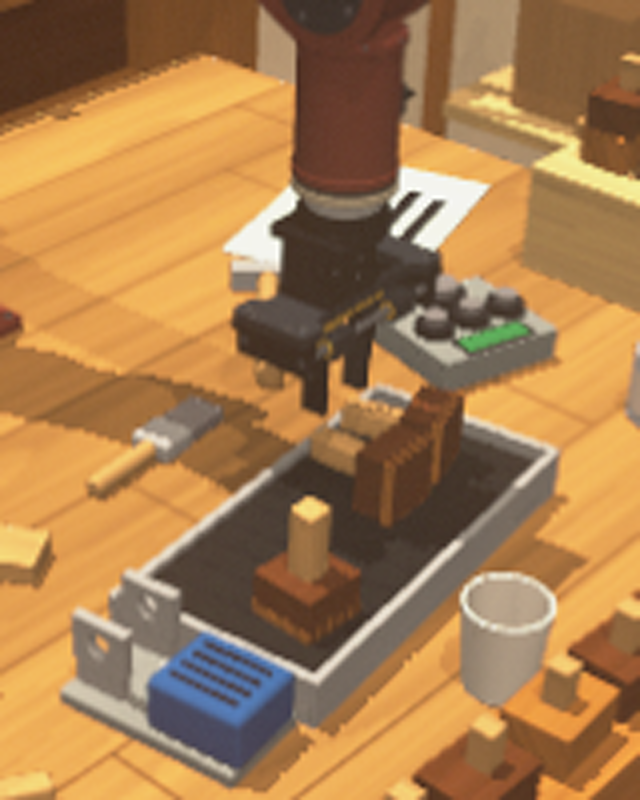

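View pics/ct1.png

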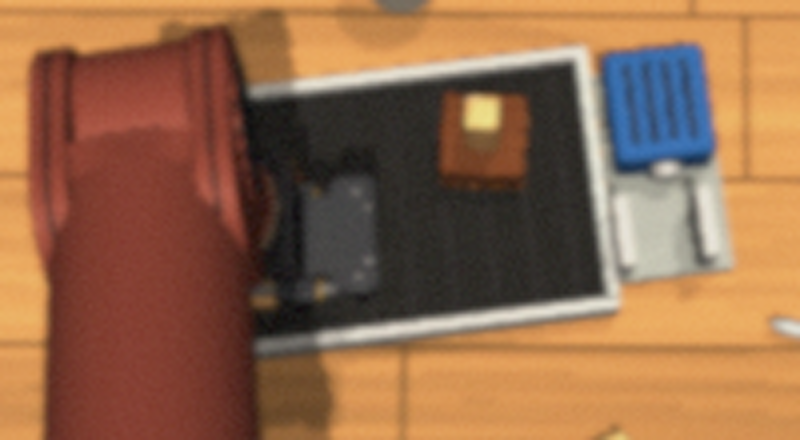

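>>> apply_moves(
  steps=[
    [[0,-4,0],0,52],
    [[0,0,35],0,52],
    [[0,0,29],0,52],
    [[0,0,2],0,52],
  ],
)

```text
time: 2.9
tcp_pos: [0.5551, 0.0885, 0.055]
tool_rot: [-0.086, 3.116, 0.016]
ft_force: [0.0, -0.2, -0.0]
finger_gap: 0.0454
```

```bash
python3 - <<'E'
from h import *
go([.545,.0857,.043],.05)
E
```

```text
t 2.9 tcp [0.5551 0.0885 0.055 ] F [ 0.0394 -0.2177 -0.0183] gap 0.0454 j7 1.515 spin 0.005 shift mm [10.5 -2.4 11.7]
```

```bash
python3 - <<'E'
from h import *
s=arm.observe();print(s["joints"],s["joint_velocities"],R.from_rotvec(s["tool_rot"]).as_matrix())
E
```

```text
[-0.5671  0.3006  0.3874  1.9059 -0.1471  0.9355  1.5153] [ 0.0054 -0.0232  0.002  -0.0362 -0.0011  0.0037  0.001 ] [[-0.9982 -0.0553  0.024 ]
 [-0.055   0.9984  0.011 ]
 [-0.0246  0.0097 -0.9997]]
```

>>> apply_moves(
  steps=[
    [[10,-2,0],0,52],
    [[0,0,0],0,52],
  ],
)

```text
time: 3.1
tcp_pos: [0.5462, 0.0858, 0.0579]
tool_rot: [-0.086, 3.113, 0.017]
ft_force: [0.2, -0.0, 0.4]
finger_gap: 0.0451
```

```bash
python3 - <<'E'
from h import *
go([.545,.0857,.043],.05)
s=arm.observe();print(s["joints"],R.from_rotvec(s["tool_rot"]).as_matrix())
E
```

```text
t 3.1 tcp [0.5462 0.0858 0.0579] F [ 0.1818 -0.0159  0.4136] gap 0.0451 j7 1.509 spin 0.005 shift mm [ 1.6 -0.2 14.8]
[-0.5722  0.2768  0.39    1.9285 -0.1377  0.932   1.5095] [[-0.9981 -0.0551  0.0268]
 [-0.0548  0.9984  0.0118]
 [-0.0274  0.0103 -0.9996]]
```

>>> apply_moves(
  steps=[
    [[1,0,5],0,52],
    [[0,0,5],0,52],
    [[0,0,4],0,52],
    [[0,0,0],0,52],
  ],
)

```text
time: 3.5
tcp_pos: [0.5477, 0.0867, 0.0469]
tool_rot: [-0.086, 3.107, 0.021]
ft_force: [0.1, 0.3, 0.1]
finger_gap: 0.0451
```

```bash
python3 - <<'E'
from h import *
go([.545,.0857,.043],.05)
s=arm.observe();print(s["joints"],R.from_rotvec(s["tool_rot"]).as_matrix()[:,2])
s=grab("scene");crop(s,300,140,420,260,6,"cs2.png")
E
```

```text
t 3.5 tcp [0.5477 0.0867 0.0469] F [0.1109 0.35   0.0678] gap 0.0451 j7 1.517 spin 0.005 shift mm [ 2.8 -0.9  3.8]
[-0.5681  0.2906  0.3861  1.9383 -0.1478  0.9032  1.5173] [ 0.0327  0.0146 -0.9994]
```

View pics/cs2.png

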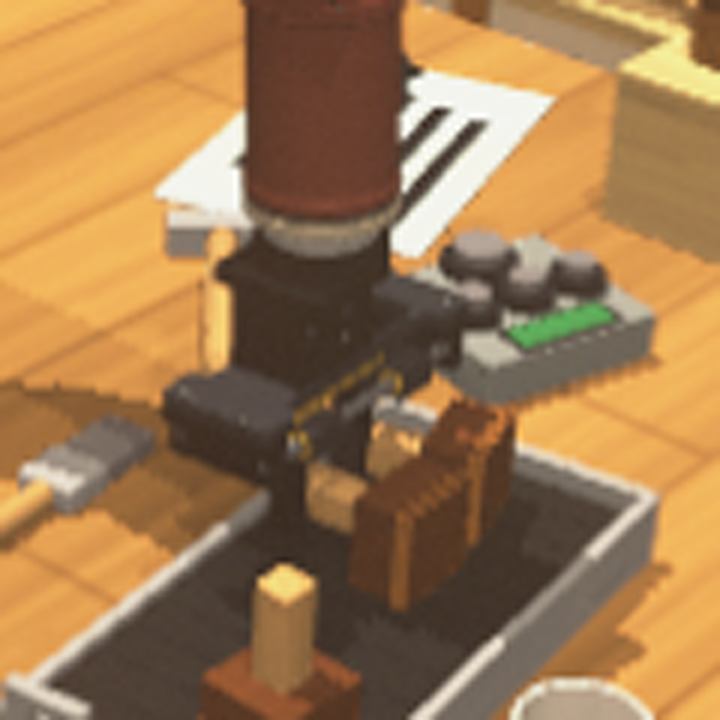

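Both fingers straddle B's handle, so I'll close gently and lift.

>>> apply_moves(
  steps=[
    [[2,-1,3],0,52],
    [[0,0,0],0,0],
    [[0,0,0],0,0],
    [[0,0,0],0,0],
    [[0,0,0],0,0],
    [[0,0,0],0,0],
    [[0,0,0],0,0],
  ],
  squeeze=6,
)

```text
time: 4.25
tcp_pos: [0.5458, 0.0856, 0.0437]
tool_rot: [-0.086, 3.107, 0.021]
ft_force: [0.3, 1.4, 0.3]
finger_gap: 0.0248
```

>>> apply_moves(
  steps=[
    [[0,0,-10],0,0],
    [[0,0,-10],0,0],
    [[0,0,-10],0,0],
    [[0,0,-10],0,0],
    [[0,0,-10],0,0],
    [[0,0,-10],0,0],
    [[0,0,-10],0,0],
    [[0,0,0],0,0],
  ],
)

```text
time: 5.05
tcp_pos: [0.5439, 0.0844, 0.1214]
tool_rot: [-0.085, 3.106, 0.022]
ft_force: [0.5, 0.1, 0.8]
finger_gap: 0.0249
```

```bash
python3 - <<'E'
from h import *
go([.545,.0857,.043],.05)
s=arm.observe();print(R.from_rotvec(s["tool_rot"]).as_matrix()[:,2])
s=grab("scene");crop(s,300,140,420,260,6,"cs3.png")
E
```

```text
t 5.05 tcp [0.5439 0.0844 0.1214] F [0.4722 0.0706 0.8457] gap 0.0249 j7 1.476 spin 0.005 shift mm [ 1.6  0.2 78.4]
[ 0.0344  0.015  -0.9993]
```

View pics/cs3.png

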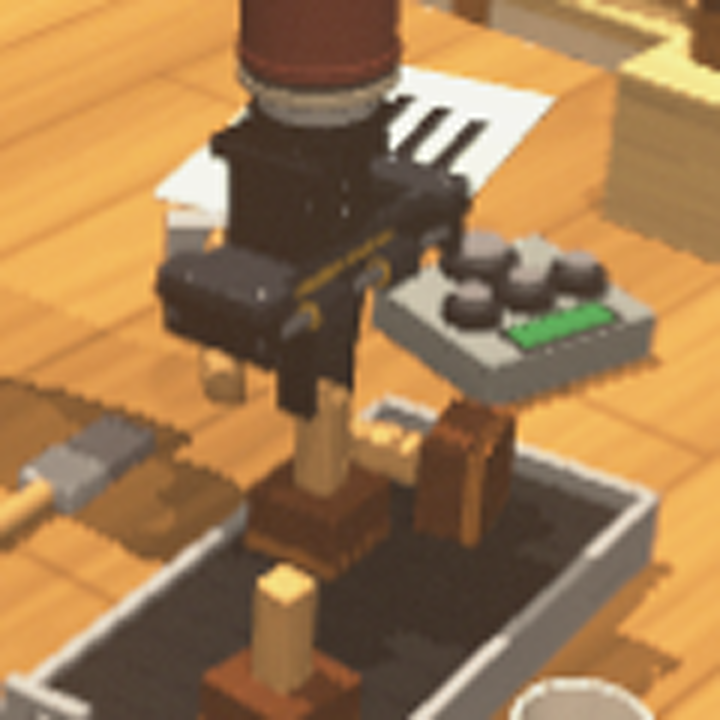

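```bash
python3 - <<'E'
from h import *
go([*d2w(.03,.03),.1214],YAW)
E
```

```text
t 5.1 tcp [0.5437 0.0844 0.1208] F [-0.1029 -0.0962  0.0637] gap 0.0249 j7 1.476 spin -0.073 shift mm [-87.9 -65.3   1.8]
```

>>> apply_moves(
  steps=[
    [[0,0,-5],-0.073,0],
    [[-11,-8,0],0,0],
    [[-11,-8,0],0,0],
    [[-11,-8,0],0,0],
    [[-11,-8,0],0,0],
    [[-11,-8,0],0,0],
    [[-11,-8,0],0,0],
    [[-11,-8,0],0,0],
    [[-11,-8,0],0,0],
    [[0,0,0],0,0],
  ],
  squeeze=10,
)

```text
time: 6.1
tcp_pos: [0.647, 0.0236, 0.1228]
tool_rot: [-0.187, 3.107, 0.013]
ft_force: [0.2, -0.2, -1.9]
finger_gap: 0.0238
```

```bash
python3 - <<'E'
from h import *
go([*d2w(.03,.03),.093],YAW)
s=arm.observe();print(R.from_rotvec(s["tool_rot"]).as_matrix()[:,2])
s=grab("scene");crop(s,300,140,420,260,6,"cs4.png")
E
```

```text
t 6.1 tcp [0.647  0.0236 0.1228] F [ 0.2164 -0.193  -1.9158] gap 0.0238 j7 1.733 spin -0.007 shift mm [ 7.7  7.9 29.6]
[ 0.0286  0.0101 -0.9995]
```

View pics/cs4.png

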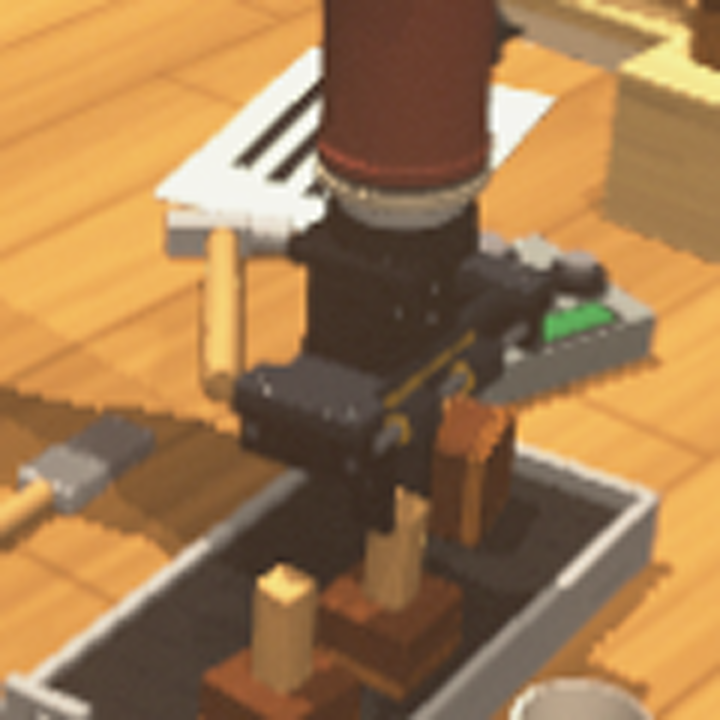

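>>> apply_moves(
  steps=[
    [[7,7,0],0,0],
    [[0,0,5],0,0],
    [[0,0,5],0,0],
    [[0,0,5],0,0],
    [[0,0,4],0,0],
    [[0,0,0],0,0],
  ],
)

```text
time: 6.75
tcp_pos: [0.6404, 0.0316, 0.1115]
tool_rot: [-0.187, 3.096, 0.015]
ft_force: [0.1, 0.4, -2.5]
finger_gap: 0.0239
```

```bash
python3 - <<'E'
from h import *
go([*d2w(.03,.03),.093],YAW)
s=grab("scene");crop(s,300,140,420,260,6,"cs5.png")
E
```

```text
t 6.75 tcp [0.6404 0.0316 0.1115] F [ 0.0709  0.4159 -2.4951] gap 0.0239 j7 1.719 spin -0.007 shift mm [ 2.  -0.8 18.4]
```

View pics/cs5.png

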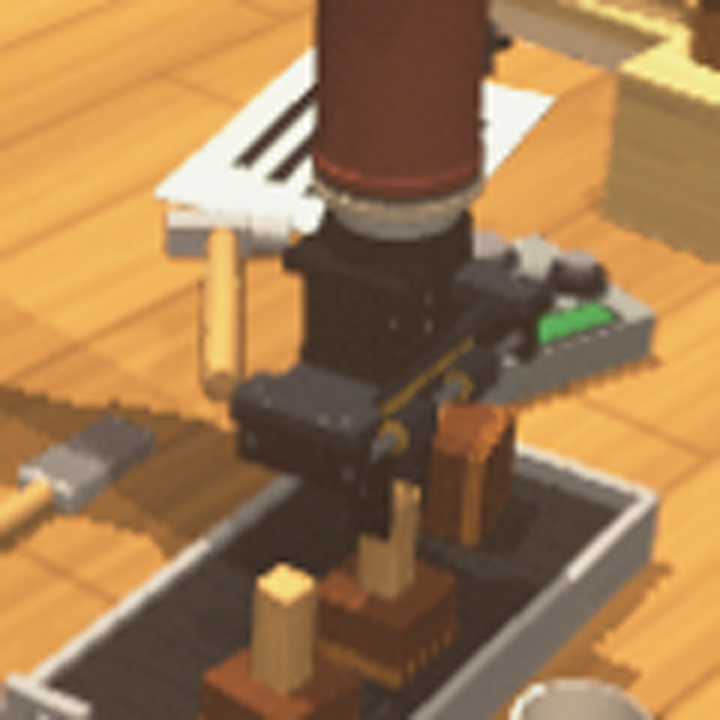

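>>> apply_moves(
  steps=[
    [[2,0,5],0,0],
    [[0,0,5],0,0],
    [[0,0,5],0,0],
    [[0,0,0],0,0],
  ],
)

```text
time: 7.2
tcp_pos: [0.6421, 0.0329, 0.1024]
tool_rot: [-0.189, 3.084, 0.017]
ft_force: [0.6, 0.8, -2.8]
finger_gap: 0.0239
```

```bash
python3 - <<'E'
from h import *
go([*d2w(.03,.03),.093],YAW)
E
```

```text
t 7.2 tcp [0.6421 0.0329 0.1024] F [ 0.5947  0.8273 -2.8025] gap 0.0239 j7 1.723 spin -0.006 shift mm [ 3.6 -1.8  9.2]
```

>>> apply_moves(
  steps=[
    [[3,-2,6],0,0],
    [[0,0,5],0,0],
    [[0,0,0],0,0],
  ],
)

```text
time: 7.5
tcp_pos: [0.6419, 0.0337, 0.0944]
tool_rot: [-0.192, 3.077, 0.022]
ft_force: [-1.1, 0.2, -2.0]
finger_gap: 0.024
```

```bash
python3 - <<'E'
from h import *
go([*d2w(.03,.03),.093],YAW)
s=arm.observe();print(R.from_rotvec(s["tool_rot"]).as_matrix()[:,2])
s=grab("scene");crop(s,300,140,420,260,6,"cs6.png")
E
```

```text
t 7.5 tcp [0.6419 0.0337 0.0944] F [-1.051   0.1707 -1.9869] gap 0.024 j7 1.73 spin -0.003 shift mm [ 3.1 -2.6  1.2]
[ 0.0579  0.0179 -0.9982]
```

View pics/cs6.png

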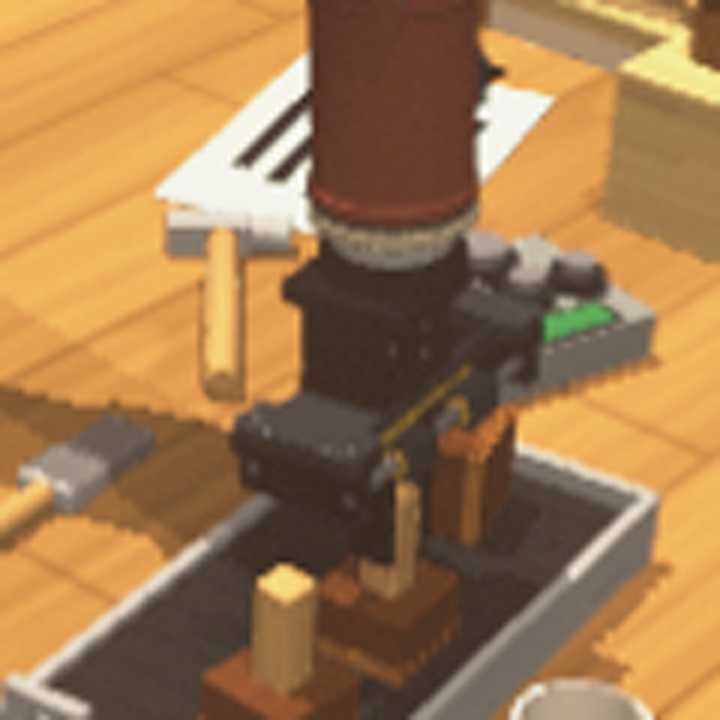

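>>> apply_moves(
  steps=[
    [[0,0,4],0,0],
    [[0,0,0],0,0],
  ],
)

```text
time: 7.75
tcp_pos: [0.6425, 0.0344, 0.0915]
tool_rot: [-0.193, 3.075, 0.023]
ft_force: [-0.3, -0.5, -1.2]
finger_gap: 0.0242
```

```bash
python3 - <<'E'
from h import *
go([*d2w(.03,.03),.093],YAW)
E
```

```text
t 7.75 tcp [0.6425 0.0344 0.0915] F [-0.328 -0.51  -1.167] gap 0.0242 j7 1.732 spin -0.002 shift mm [ 3.6 -3.2 -1.8]
```

>>> apply_moves(
  steps=[
    [[0,0,3],0,0],
    [[0,0,0],0,0],
    [[0,0,0],0,50],
    [[0,0,0],0,50],
    [[0,0,0],0,50],
    [[0,0,0],0,50],
  ],
)

```text
time: 8.35
tcp_pos: [0.6417, 0.0363, 0.0879]
tool_rot: [-0.195, 3.076, 0.025]
ft_force: [0.2, -0.4, -0.1]
finger_gap: 0.0416
```

```bash
python3 - <<'E'
from h import *
go([*d2w(.03,.03),.093],YAW)
s=grab("scene");crop(s,300,140,420,260,6,"cs7.png")
E
```

```text
t 8.35 tcp [0.6417 0.0363 0.0879] F [ 0.2281 -0.4058 -0.1478] gap 0.0416 j7 1.733 spin -0.001 shift mm [ 2.8 -5.  -5.3]
```

View pics/cs7.png

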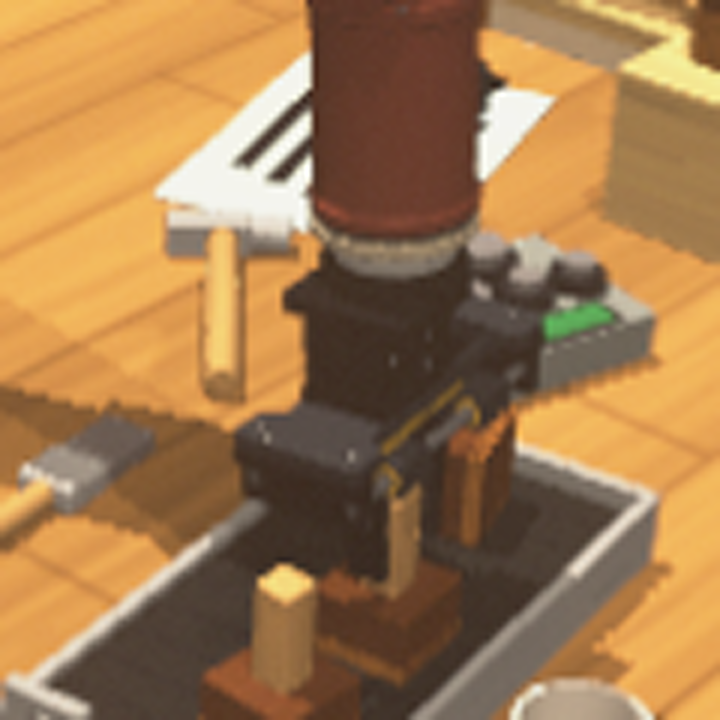

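>>> apply_moves(
  steps=[
    [[0,0,-15],0,50],
    [[0,0,-25],0,50],
    [[0,0,-40],0,50],
    [[0,0,-40],0,50],
    [[0,0,0],0,50],
  ],
)

```text
time: 8.9
tcp_pos: [0.6336, 0.033, 0.215]
tool_rot: [-0.194, 3.077, 0.024]
ft_force: [1.1, 0.9, 0.4]
finger_gap: 0.0433
```

```bash
python3 - <<'E'
from h import *
go([.532,.1435,.16],.31)
s=arm.observe();print(s["joints"],R.from_rotvec(s["tool_rot"]).as_matrix()[:,2])
E
```

```text
t 8.9 tcp [0.6336 0.033  0.215 ] F [1.1103 0.891  0.4003] gap 0.0433 j7 1.687 spin -0.184 shift mm [ 66.3 136.1  51.2]
[-0.4781  0.2741  0.4451  1.5908 -0.1404  1.2469  1.6866] [ 0.0569  0.0192 -0.9982]
```

>>> apply_moves(
  steps=[
    [[0,0,0],-0.09,50],
    [[0,0,0],-0.09,50],
    [[22,45,0],0,50],
    [[22,45,0],0,50],
    [[22,45,0],0,50],
    [[0,0,0],0,50],
  ],
)

```text
time: 9.5
tcp_pos: [0.5283, 0.1417, 0.2171]
tool_rot: [-0.472, 3.037, 0.014]
ft_force: [-0.3, 0.1, -0.2]
finger_gap: 0.043
```

```bash
python3 - <<'E'
from h import *
go([.532,.1435,.06],.31)
s=arm.observe();print(s["joints"],R.from_rotvec(s["tool_rot"]).as_matrix()[:,2])
s=grab("scene");crop(s,270,110,430,310,4,"cs8.png");t=grab("top");crop(t,180,160,380,270,4,"ct8.png")
E
```

```text
t 9.5 tcp [0.5283 0.1417 0.2171] F [-0.2729  0.1362 -0.2084] gap 0.043 j7 1.556 spin -0.001 shift mm [  6.7   0.9 157. ]
[-0.658   0.0694  0.3292  1.7984 -0.0206  1.2092  1.5558] [ 0.0656  0.0192 -0.9977]
```

View pics/cs8.png

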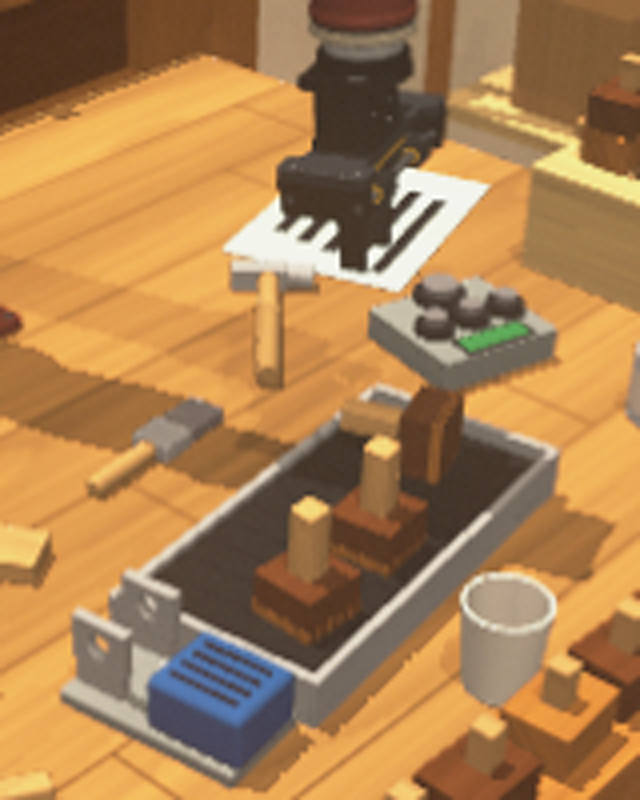

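View pics/ct8.png

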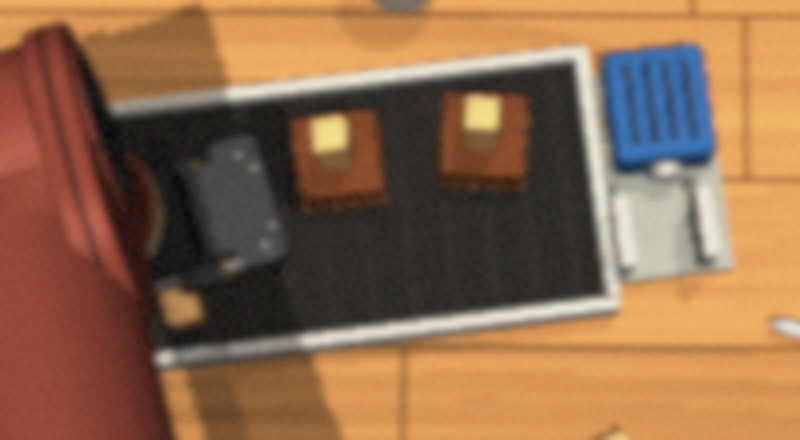

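>>> apply_moves(
  steps=[
    [[7,1,40],0,50],
    [[0,0,40],0,50],
    [[0,0,40],0,50],
    [[0,0,0],0,50],
  ],
)

```text
time: 10.0
tcp_pos: [0.5388, 0.1331, 0.0983]
tool_rot: [-0.452, 3.03, 0.009]
ft_force: [-0.8, -0.1, -0.4]
finger_gap: 0.0432
```

```bash
python3 - <<'E'
from h import *
go([.532,.1435,.043],.31)
s=arm.observe();print(s["joints"],R.from_rotvec(s["tool_rot"]).as_matrix()[:,2])
E
```

```text
t 10.0 tcp [0.5388 0.1331 0.0983] F [-0.8253 -0.0912 -0.4367] gap 0.0432 j7 1.603 spin -0.014 shift mm [ 7.6 12.3 54.8]
[-0.6306  0.1898  0.3367  1.9306 -0.0692  0.9541  1.6026] [ 0.0766  0.0177 -0.9969]
```

>>> apply_moves(
  steps=[
    [[7,12,0],-0.014,50],
    [[0,0,20],0,50],
    [[0,0,20],0,50],
    [[0,0,0],0,50],
  ],
)

```text
time: 10.4
tcp_pos: [0.5355, 0.1438, 0.0648]
tool_rot: [-0.468, 3.019, 0.01]
ft_force: [-0.1, -0.0, 0.3]
finger_gap: 0.0436
```

```bash
python3 - <<'E'
from h import *
go([.532,.1435,.043],.31)
s=arm.observe();print(s["joints"],R.from_rotvec(s["tool_rot"]).as_matrix()[:,2])
s=grab("scene");crop(s,300,140,420,260,6,"cs9.png")
E
```

```text
t 10.4 tcp [0.5355 0.1438 0.0648] F [-0.146  -0.0388  0.2618] gap 0.0436 j7 1.603 spin -0.002 shift mm [ 5.2  1.  21.4]
[-0.6376  0.2261  0.3231  1.9678 -0.0823  0.8746  1.6035] [ 0.0839  0.0197 -0.9963]
```

View pics/cs9.png

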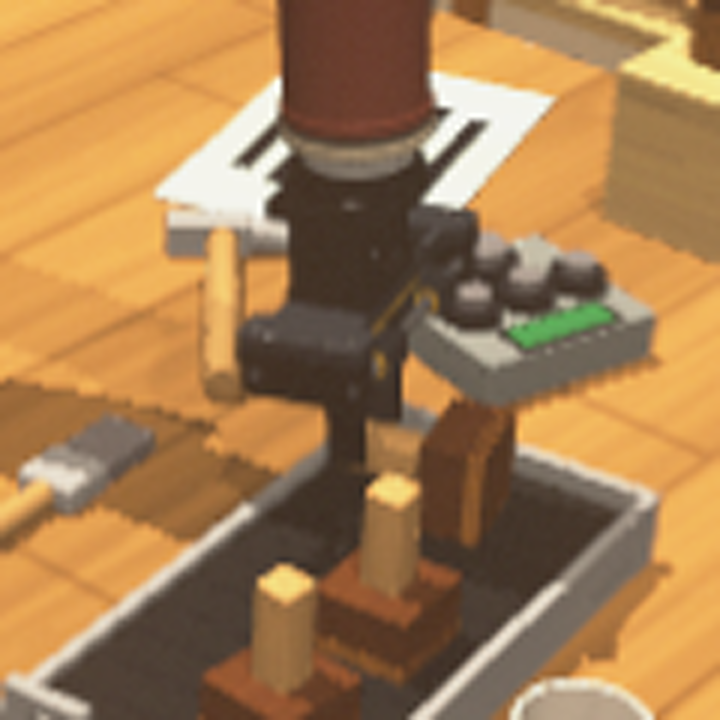

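>>> apply_moves(
  steps=[
    [[5,1,12],0,50],
    [[0,0,10],0,50],
    [[0,0,0],0,0],
    [[0,0,0],0,0],
    [[0,0,0],0,0],
    [[0,0,0],0,0],
    [[0,0,0],0,0],
    [[0,0,0],0,0],
  ],
  squeeze=6,
)

```text
time: 11.25
tcp_pos: [0.5356, 0.1452, 0.0479]
tool_rot: [-0.467, 3.011, 0.014]
ft_force: [0.5, 1.1, -0.8]
finger_gap: 0.0241
```

```bash
python3 - <<'E'
from h import *
go([.532,.1435,.043],.31)
E
```

```text
t 11.25 tcp [0.5356 0.1452 0.0479] F [ 0.5477  1.094  -0.808 ] gap 0.0241 j7 1.61 spin -0.002 shift mm [ 4.4 -0.5  4.5]
```

>>> apply_moves(
  steps=[
    [[0,0,-10],0,0],
    [[0,0,-10],0,0],
    [[0,0,-10],0,0],
    [[0,0,-10],0,0],
    [[0,0,-10],0,0],
    [[0,0,-10],0,0],
    [[0,0,-10],0,0],
    [[0,0,0],0,0],
  ],
)

```text
time: 12.05
tcp_pos: [0.529, 0.1433, 0.1253]
tool_rot: [-0.466, 3.009, 0.015]
ft_force: [-0.1, -0.4, -2.2]
finger_gap: 0.024
```

```bash
python3 - <<'E'
from h import *
go([*d2w(.025,.13),.125],YAW)
s=arm.observe();print(R.from_rotvec(s["tool_rot"]).as_matrix()[:,2])
s=grab("scene");crop(s,300,140,420,260,6,"cs10.png")
E
```

```text
t 12.05 tcp [0.529  0.1433 0.1253] F [-0.1125 -0.385  -2.1706] gap 0.024 j7 1.568 spin 0.179 shift mm [-89.6 -25.7   8.7]
[ 0.0935  0.0245 -0.9953]
```

View pics/cs10.png

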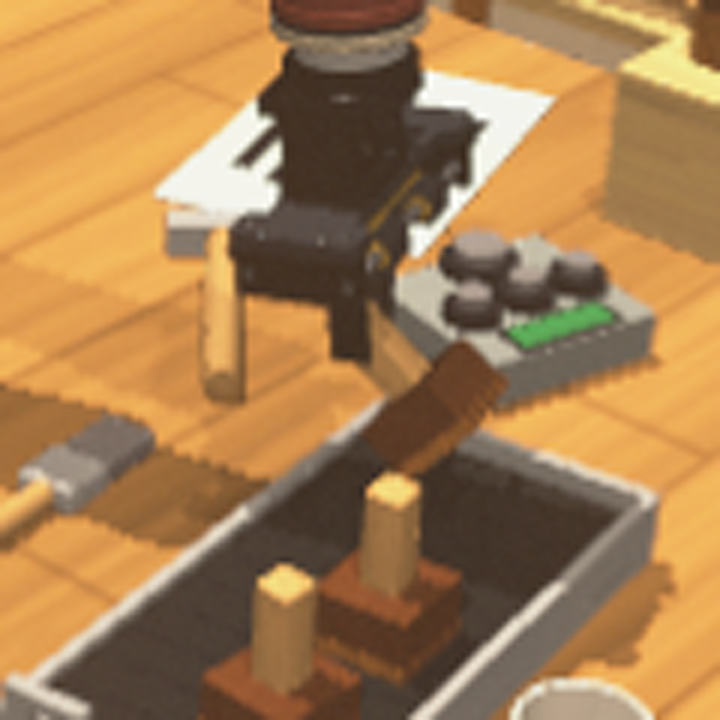

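A rotated only partway, so I'll ease the grip to let it swing down.

>>> apply_moves(
  steps=[
    [[0,0,0],0,0],
    [[0,0,0],0,0],
    [[0,0,0],0,0],
  ],
  squeeze=4,
)

```text
time: 12.4
tcp_pos: [0.5279, 0.143, 0.1233]
tool_rot: [-0.467, 3.012, 0.014]
ft_force: [0.2, 0.7, -1.3]
finger_gap: 0.0241
```

```bash
python3 - <<'E'
from h import *
s=grab("scene");crop(s,300,140,420,260,6,"cs11.png")
E
```

```text
(no output)
```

View pics/cs11.png

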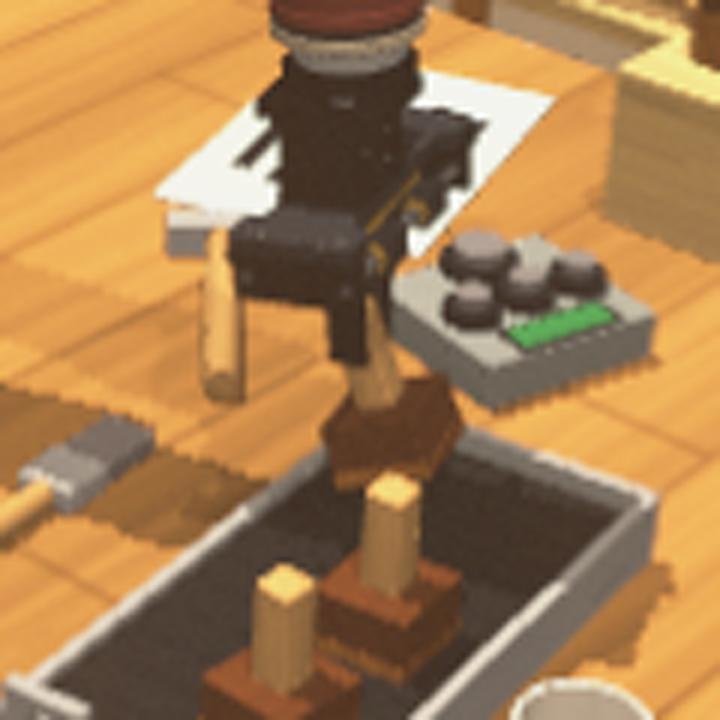

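>>> apply_moves(
  steps=[
    [[0,0,-5],0,0],
    [[0,0,0],0,0],
    [[0,0,0],0,0],
  ],
  squeeze=3,
)

```text
time: 12.75
tcp_pos: [0.5271, 0.1427, 0.1281]
tool_rot: [-0.467, 3.013, 0.013]
ft_force: [0.6, 0.3, -1.5]
finger_gap: 0.0243
```

```bash
python3 - <<'E'
from h import *
go([*d2w(.025,.13),.125],YAW)
s=grab("scene");crop(s,300,140,420,260,6,"cs12.png")
E
```

```text
t 12.75 tcp [0.5271 0.1427 0.1281] F [ 0.5856  0.2705 -1.5371] gap 0.0243 j7 1.566 spin 0.179 shift mm [-91.2 -25.4  11.3]
```

View pics/cs12.png

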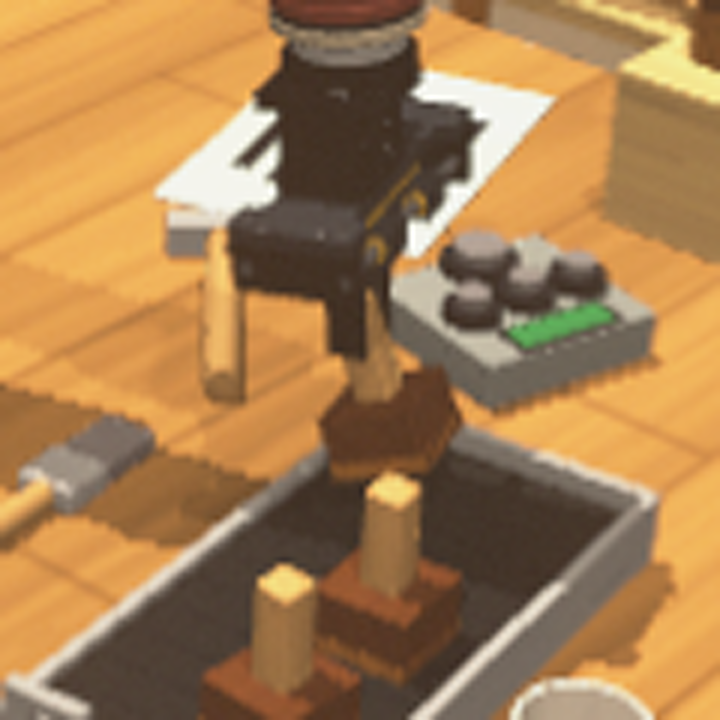

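>>> apply_moves(
  steps=[
    [[0,0,0],0.09,0],
    [[0,0,0],0.089,0],
    [[-10,-3,1],0,0],
    [[-10,-3,1],0,0],
    [[-10,-3,1],0,0],
    [[-10,-3,1],0,0],
    [[-10,-3,1],0,0],
    [[-10,-3,1],0,0],
    [[-10,-3,1],0,0],
    [[0,0,0],0,0],
  ],
  squeeze=8,
)

```text
time: 13.8
tcp_pos: [0.6076, 0.1291, 0.127]
tool_rot: [-0.198, 3.042, 0.024]
ft_force: [-0.3, -0.4, -1.7]
finger_gap: 0.0242
```

```bash
python3 - <<'E'
from h import *
go([*d2w(.015,.13),.1],YAW)
s=arm.observe();print(R.from_rotvec(s["tool_rot"]).as_matrix()[:,2])
s=grab("scene");crop(s,300,140,420,260,6,"cs13.png");t=grab("top");crop(t,180,160,380,270,4,"ct13.png")
E
```

```text
t 13.8 tcp [0.6076 0.1291 0.127 ] F [-0.3248 -0.3728 -1.6707] gap 0.0242 j7 1.514 spin 0.003 shift mm [-1.2 -1.8 27.2]
[ 0.0912  0.022  -0.9956]
```

View pics/cs13.png

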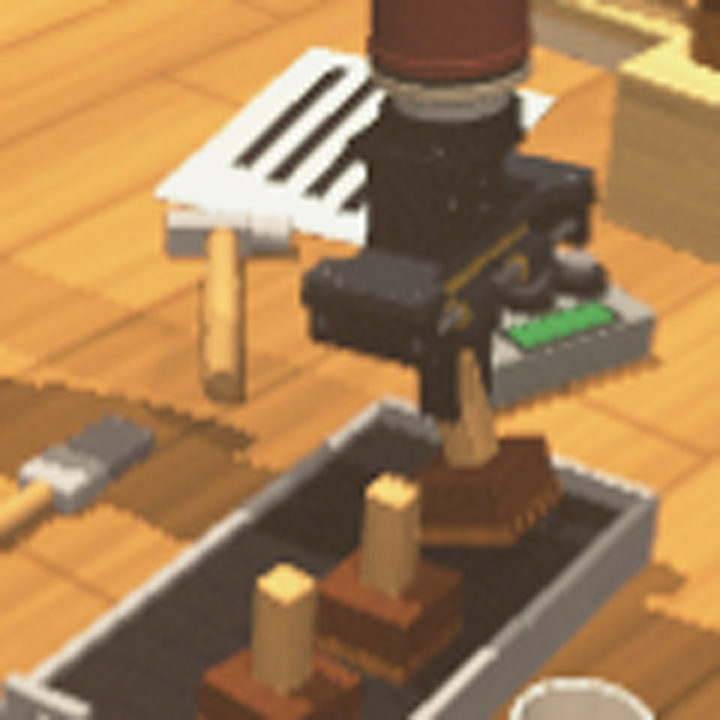

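View pics/ct13.png

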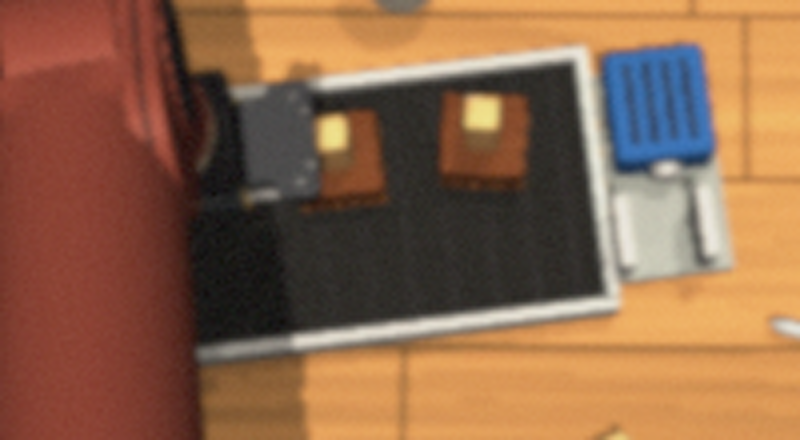

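>>> apply_moves(
  steps=[
    [[-1,-2,6],0,0],
    [[0,0,6],0,0],
    [[0,0,6],0,0],
    [[0,0,5],0,0],
    [[0,0,0],0,0],
  ],
)

```text
time: 14.4
tcp_pos: [0.6102, 0.1294, 0.1039]
tool_rot: [-0.201, 3.04, 0.028]
ft_force: [-0.1, -0.4, -1.0]
finger_gap: 0.024
```

```bash
python3 - <<'E'
from h import *
go([*d2w(.015,.13),.1],YAW)
s=arm.observe();print(R.from_rotvec(s["tool_rot"]).as_matrix()[:,2])
s=grab("scene");crop(s,300,140,420,260,6,"cs14.png")
E
```

```text
t 14.4 tcp [0.6102 0.1294 0.1039] F [-0.1143 -0.4091 -0.9596] gap 0.024 j7 1.528 spin 0.005 shift mm [-0.8 -1.6  3.9]
[ 0.0935  0.0246 -0.9953]
```

View pics/cs14.png

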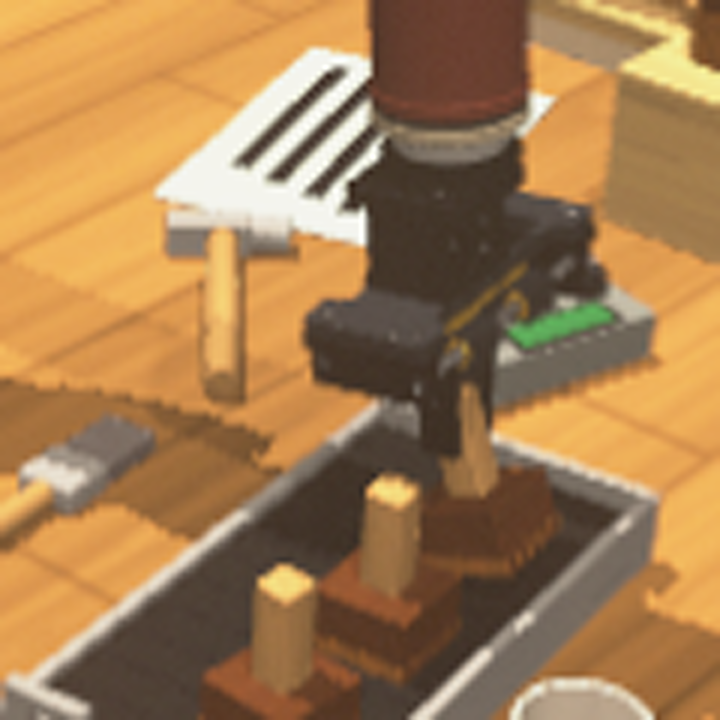

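Still a little above the mat. I'll lower with a lighter grip so it can right itself.

>>> apply_moves(
  steps=[
    [[0,0,5],0,0],
    [[0,0,5],0,0],
    [[0,0,0],0,0],
  ],
  squeeze=5,
)

```text
time: 14.75
tcp_pos: [0.6134, 0.13, 0.0957]
tool_rot: [-0.201, 3.034, 0.03]
ft_force: [0.5, 0.3, -1.1]
finger_gap: 0.0237
```

```bash
python3 - <<'E'
from h import *
go([*d2w(.015,.13),.1],YAW)
s=grab("scene");crop(s,300,140,420,260,6,"cs15.png")
E
```

```text
t 14.75 tcp [0.6134 0.13   0.0957] F [ 0.4785  0.2862 -1.1149] gap 0.0237 j7 1.533 spin 0.005 shift mm [ 1.6 -1.7 -4.5]
```

View pics/cs15.png

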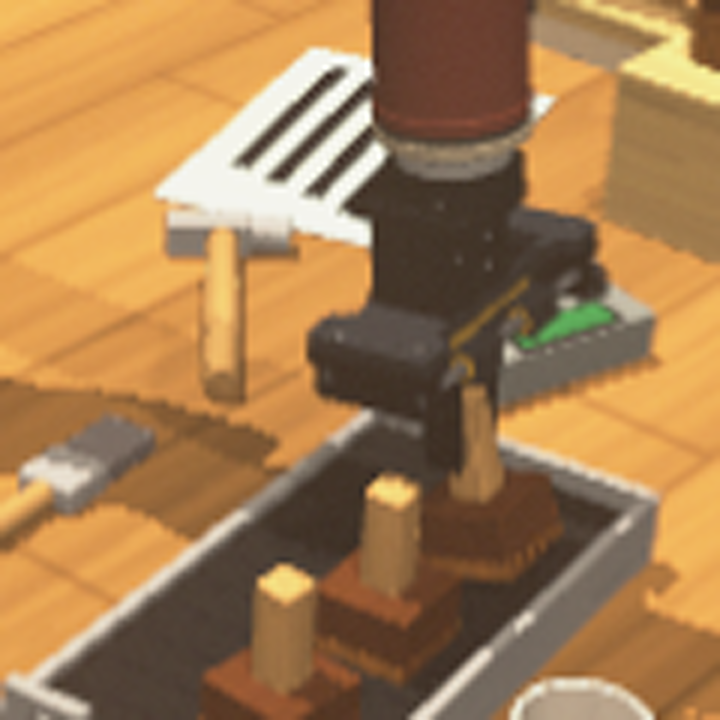

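>>> apply_moves(
  steps=[
    [[0,0,5],0,0],
    [[0,0,3],0,0],
    [[0,0,0],0,0],
    [[0,0,0],0,50],
    [[0,0,0],0,50],
    [[0,0,0],0,50],
    [[0,0,0],0,50],
  ],
  squeeze=3,
)

```text
time: 15.5
tcp_pos: [0.6132, 0.1307, 0.0863]
tool_rot: [-0.201, 3.036, 0.03]
ft_force: [0.2, 0.2, 0.1]
finger_gap: 0.0422
```

```bash
python3 - <<'E'
from h import *
go([*d2w(.015,.13),.1],YAW)
s=grab("scene");crop(s,300,140,420,260,6,"cs16.png")
E
```

```text
t 15.5 tcp [0.6132 0.1307 0.0863] F [0.1863 0.2151 0.0877] gap 0.0422 j7 1.537 spin 0.005 shift mm [  0.5  -2.2 -13.8]
```

View pics/cs16.png

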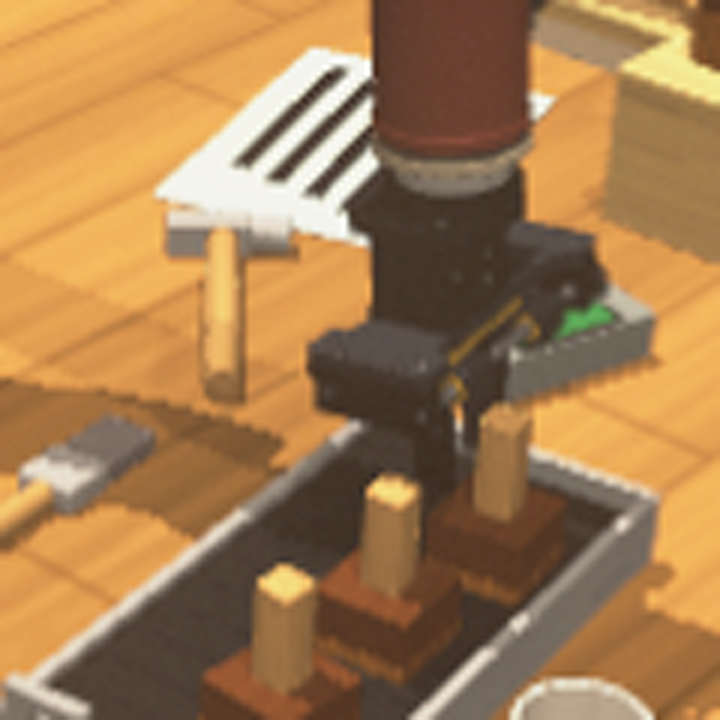

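All three blocks are standing. I'll lift clear and look again.

>>> apply_moves(
  steps=[
    [[0,0,-15],0,50],
    [[0,0,-25],0,50],
    [[0,0,-40],0,50],
    [[0,0,-30],0,60],
    [[0,0,0],0.14,60],
    [[0,0,0],0.14,60],
    [[0,0,0],0.14,60],
    [[0,0,0],0.14,60],
    [[0,0,0],0.14,60],
    [[0,0,0],0.14,60],
    [[0,0,0],0.14,60],
    [[0,0,0],0.14,60],
    [[0,0,0],0.14,60],
    [[0,0,0],0.14,60],
    [[0,0,0],0.14,60],
    [[0,0,0],0.14,60],
    [[0,0,0],0.14,60],
  ],
)

```text
time: 17.25
tcp_pos: [0.6024, 0.1256, 0.2218]
tool_rot: [2.388, 1.967, 0.164]
ft_force: [-0.3, 0.8, -0.1]
finger_gap: 0.0521
```

```bash
python3 - <<'E'
from h import *
go([.499,-.4095,.15],1.349)
s=arm.observe();print(s["joints"],R.from_rotvec(s["tool_rot"]).as_matrix())
E
```

```text
t 17.25 tcp [0.6024 0.1256 0.2218] F [-0.3196  0.8053 -0.1027] gap 0.0521 j7 -0.364 spin 0.026 shift mm [-548.     9.7   41.9]
[-0.7916  0.1921  0.594   1.6873 -0.1266  1.1822 -0.3636] [[ 0.1885  0.976   0.1094]
 [ 0.9806 -0.1932  0.0338]
 [ 0.0541  0.1009 -0.9934]]
```

>>> apply_moves(
  steps=[
    [[-42,1,0],0,60],
    [[-42,1,0],0,60],
    [[-42,1,0],0,60],
    [[-42,1,0],0,60],
    [[-42,1,0],0,60],
    [[-42,1,0],0,60],
    [[-42,1,0],0,60],
    [[-42,1,0],0,60],
    [[-42,1,0],0,60],
    [[-42,1,0],0,60],
    [[-42,1,0],0,60],
    [[-42,1,0],0,60],
    [[0,0,0],0,60],
  ],
)

```text
time: 18.55
tcp_pos: [0.5139, -0.3871, 0.2084]
tool_rot: [2.382, 1.963, 0.19]
ft_force: [-0.7, 0.3, -0.2]
finger_gap: 0.0525
```

```bash
python3 - <<'E'
from h import *
go([.499,-.4095,.10],1.349)
s=arm.observe();print(s["joints"],R.from_rotvec(s["tool_rot"]).as_matrix())
t=grab("top");crop(t,180,160,380,270,4,"ct17.png");crop(t,330,200,490,320,5,"cr17.png")
E
```

```text
t 18.55 tcp [ 0.5139 -0.3871  0.2084] F [-0.6596  0.3331 -0.1982] gap 0.0525 j7 0.718 spin 0.025 shift mm [-32.2 -21.9 104.7]
[-0.043   0.3606  0.8736  1.6094 -0.4131  1.2575  0.7184] [[ 0.1874  0.9742  0.1258]
 [ 0.9802 -0.1938  0.0403]
 [ 0.0637  0.1157 -0.9912]]
```

View pics/ct17.png

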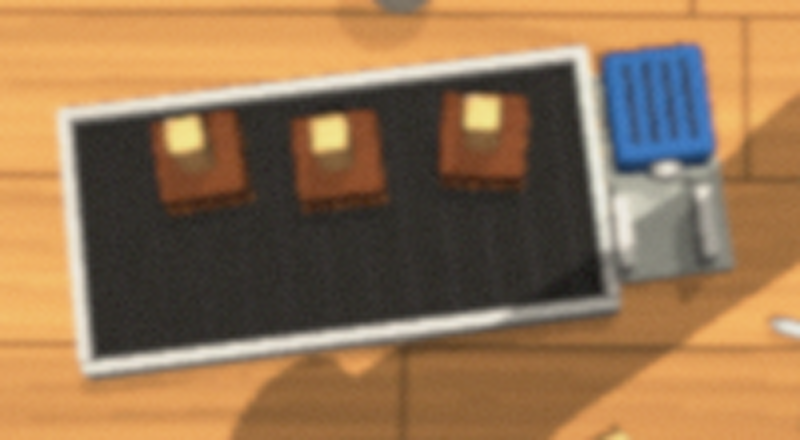

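View pics/cr17.png

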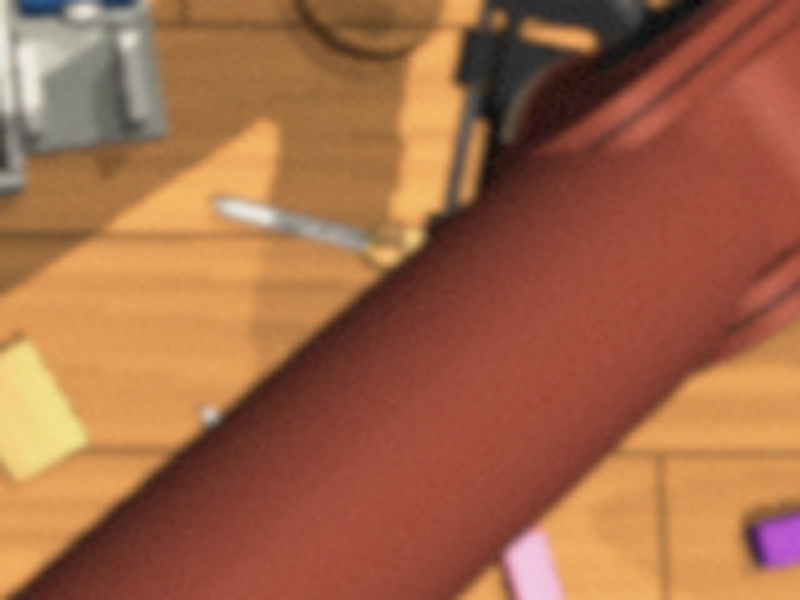

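The three blocks stand on the mat at about (185,135), (330,135) and (482,115) in the crop. The tool tilt creeps up row by row, so I'll test whether settling after each row stops it.

>>> apply_moves(
  steps=[
    [[-30,-20,0],0.025,60],
  ],
)

```text
time: 18.7
tcp_pos: [0.4948, -0.4058, 0.2048]
tool_rot: [2.399, 1.947, 0.199]
ft_force: [2.0, 0.8, -0.0]
finger_gap: 0.0522
```

```bash
cat >> h.py <<'E'
def tz():
    s=arm.observe(); print("tilt",R.from_rotvec(s["tool_rot"]).as_matrix()[:,2][:2],s["tcp_pos"])
E
python3 - <<'E'
from h import *
tz();grab("top");tz();grab("top");tz();grab("top");tz()
go([.499,-.4095,.10],1.349)
E
```

```text
tilt [0.1281 0.0453] [ 0.4948 -0.4058  0.2048]
tilt [0.1255 0.0402] [ 0.486  -0.4138  0.2048]
tilt [0.1258 0.0401] [ 0.4865 -0.4132  0.2051]
tilt [0.1268 0.0414] [ 0.4885 -0.4113  0.2052]
t 18.85 tcp [ 0.4885 -0.4113  0.2052] F [ 0.4708 -0.2326  0.2408] gap 0.0523 j7 0.756 spin -0.001 shift mm [ -3.1  -2.3 105.7]
```

Settling with a camera call stops the drift, since the pose creeps only in chained rows. I'll descend in single settled rows.

>>> apply_moves(
  steps=[
    [[-3,-2,50],0,60],
  ],
)

```text
time: 18.95
tcp_pos: [0.4958, -0.4136, 0.1614]
tool_rot: [2.4, 1.928, 0.2]
ft_force: [1.2, -0.8, 0.5]
finger_gap: 0.0524
```

```bash
cat >> h.py <<'E'
def st():
    for _ in range(3): f=grab("scene")
    tz(); return f
E
python3 - <<'E'
from h import *
f=st();go([.499,-.4095,.08],1.349)
E
```

```text
tilt [0.1235 0.0452] [ 0.4923 -0.4089  0.1536]
t 19.1 tcp [ 0.4923 -0.4089  0.1536] F [0.2323 0.4551 0.7477] gap 0.052 j7 0.793 spin 0.001 shift mm [-4.4 -1.5 73.8]
```

>>> apply_moves(
  steps=[
    [[0,0,50],0,60],
  ],
)

```text
time: 19.2
tcp_pos: [0.5017, -0.4098, 0.113]
tool_rot: [2.402, 1.932, 0.198]
ft_force: [0.8, 0.0, -0.7]
finger_gap: 0.0523
```

```bash
python3 - <<'E'
from h import *
f=st();go([.499,-.4095,.03],1.349)
crop(f,200,220,320,340,6,"cs18.png")
t=grab("top");crop(t,330,200,490,320,5,"cr18.png")
E
```

```text
tilt [0.121  0.0478] [ 0.4986 -0.4047  0.1057]
t 19.35 tcp [ 0.4986 -0.4047  0.1057] F [-0.5444  0.2445  1.55  ] gap 0.0521 j7 0.826 spin 0.003 shift mm [-10.1  -6.7  74.8]
```

View pics/cs18.png

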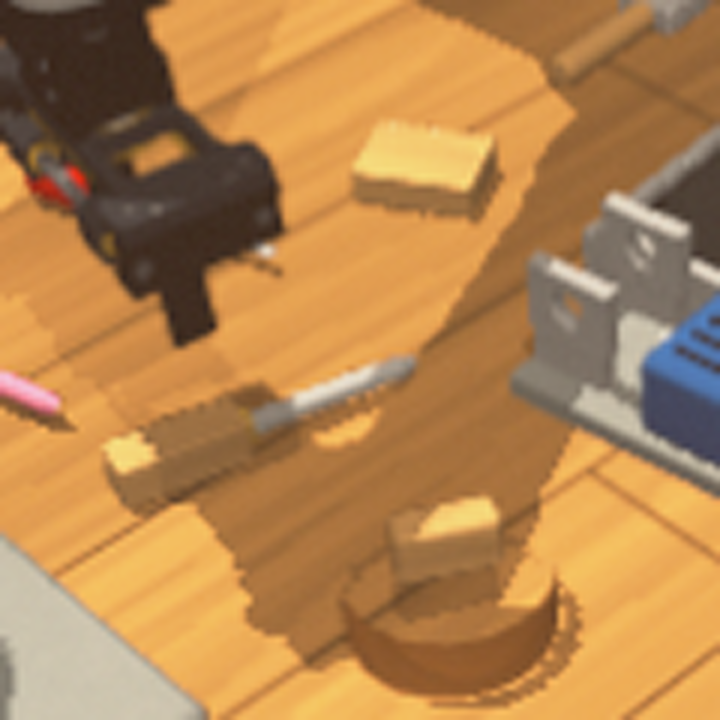

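>>> apply_moves(
  steps=[
    [[-10,-7,40],0,60],
  ],
)

```text
time: 19.5
tcp_pos: [0.4995, -0.4156, 0.0738]
tool_rot: [2.399, 1.935, 0.199]
ft_force: [0.6, -0.0, 0.4]
finger_gap: 0.0521
```

```bash
python3 - <<'E'
from h import *
f=st();go([.499,-.4095,.03],1.349)
print(plane(f,268.3,280.3,.013),plane(f,242.8,289.5,.013))
E
```

```text
tilt [0.1228 0.0456] [ 0.4946 -0.4131  0.0676]
t 19.65 tcp [ 0.4946 -0.4131  0.0676] F [-0.9258  1.2414  0.9491] gap 0.0521 j7 0.876 spin 0.001 shift mm [ 1.8 -0.6 38. ]
[ 0.5306 -0.2839  0.013 ] [ 0.5079 -0.3649  0.013 ]
```

>>> apply_moves(
  steps=[
    [[2,-1,35],0.02,60],
  ],
)

```text
time: 19.75
tcp_pos: [0.5013, -0.4132, 0.0398]
tool_rot: [2.425, 1.908, 0.198]
ft_force: [0.7, -0.3, -0.4]
finger_gap: 0.0522
```

```bash
python3 - <<'E'
from h import *
f=st();go([.499,-.4095,.010],1.33)
crop(f,200,220,320,340,6,"cs19.png")
E
```

```text
tilt [0.1225 0.0464] [ 0.4988 -0.4089  0.0343]
t 19.9 tcp [ 0.4988 -0.4089  0.0343] F [-1.4045  0.3445  0.5009] gap 0.0522 j7 0.881 spin 0.001 shift mm [-2.4 -2.3 24.1]
```

View pics/cs19.png

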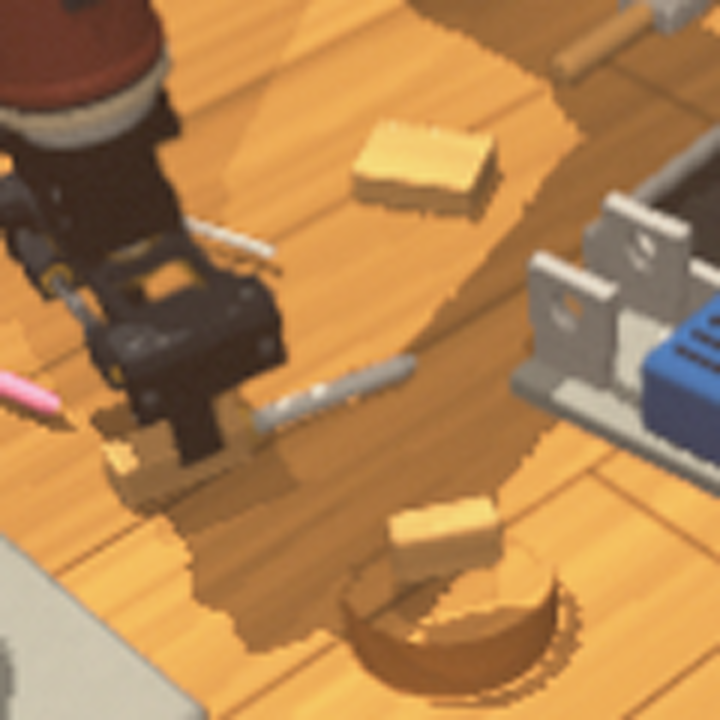

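>>> apply_moves(
  steps=[
    [[-2,-2,23],0,60],
  ],
)

```text
time: 20.0
tcp_pos: [0.5016, -0.4117, 0.0163]
tool_rot: [2.425, 1.914, 0.197]
ft_force: [0.9, -0.9, -0.7]
finger_gap: 0.0524
```

```bash
python3 - <<'E'
from h import *
f=st();go([.499,-.4095,.010],1.33)
E
```

```text
tilt [0.1228 0.0463] [ 0.4995 -0.4095  0.0127]
t 20.15 tcp [ 0.4995 -0.4095  0.0127] F [ 0.246  -0.6115  0.8794] gap 0.0521 j7 0.904 spin 0.002 shift mm [-0.3 -0.8  2.6]
```

Good. Now I'll close firmly on the handle.

>>> apply_moves(
  steps=[
    [[0,-1,2],0,60],
    [[0,0,0],0,0],
    [[0,0,0],0,0],
    [[0,0,0],0,0],
    [[0,0,0],0,0],
    [[0,0,0],0,0],
    [[0,0,0],0,0],
  ],
  squeeze=20,
)

```text
time: 20.85
tcp_pos: [0.5005, -0.4114, 0.017]
tool_rot: [2.425, 1.914, 0.197]
ft_force: [0.3, -0.0, -0.8]
finger_gap: 0.0261
```

```bash
python3 - <<'E'
from h import *
f=st();go([.499,-.4095,.045],1.33)
E
```

```text
tilt [0.1279 0.043 ] [ 0.5005 -0.4115  0.0169]
t 21.0 tcp [ 0.5005 -0.4115  0.0169] F [-0.0305 -0.2563 -0.6028] gap 0.0261 j7 0.904 spin 0.002 shift mm [  3.6   1.3 -27.9]
```

>>> apply_moves(
  steps=[
    [[0,0,0],0,60],
    [[0,0,0],0,60],
    [[0,0,0],0,60],
    [[0,0,0],0,60],
    [[0,0,10],0,60],
  ],
)

```text
time: 21.5
tcp_pos: [0.5023, -0.4118, 0.0077]
tool_rot: [2.424, 1.913, 0.198]
ft_force: [-0.0, -0.7, 0.1]
finger_gap: 0.0509
```

```bash
python3 - <<'E'
from h import *
f=st();go([.499,-.4095,.009],1.33)
E
```

```text
tilt [0.1264 0.0441] [ 0.5014 -0.4104  0.0058]
t 21.65 tcp [ 0.5014 -0.4104  0.0058] F [-0.6238  0.0463  0.4419] gap 0.0519 j7 0.912 spin 0.002 shift mm [ 0.5 -2.2 -3.4]
```

>>> apply_moves(
  steps=[
    [[0,0,0],0,0],
    [[0,0,0],0,0],
    [[0,0,0],0,0],
    [[0,0,0],0,0],
    [[0,0,0],0,0],
    [[0,0,0],0,0],
  ],
  squeeze=25,
)

```text
time: 22.25
tcp_pos: [0.5012, -0.4105, 0.0059]
tool_rot: [2.427, 1.915, 0.196]
ft_force: [-0.6, -0.8, -0.6]
finger_gap: 0.0272
```

```bash
python3 - <<'E'
from h import *
f=st();go([.499,-.4095,.045],1.33)
E
```

```text
tilt [0.1262 0.044 ] [ 0.5012 -0.4105  0.0059]
t 22.4 tcp [ 0.5012 -0.4105  0.0059] F [-0.2413 -0.0204 -0.2465] gap 0.0273 j7 0.912 spin 0.002 shift mm [  3.3   2.  -39. ]
```

>>> apply_moves(
  steps=[
    [[0,0,-45],0,0],
  ],
)

```text
time: 22.5
tcp_pos: [0.4938, -0.409, 0.0456]
tool_rot: [2.433, 1.923, 0.193]
ft_force: [1.6, -0.7, -0.5]
finger_gap: 0.0262
```

```bash
python3 - <<'E'
from h import *
f=st();go([.499,-.4095,.045],1.33)
crop(f,200,220,320,340,6,"cs20.png");t=grab("top");crop(t,330,200,490,320,5,"cr20.png")
E
```

```text
tilt [0.1296 0.0413] [ 0.4964 -0.4142  0.053 ]
t 22.65 tcp [ 0.4964 -0.4142  0.053 ] F [-1.012   0.8665 -1.8707] gap 0.0261 j7 0.876 spin 0.002 shift mm [4.6 0.5 8.5]
```

View pics/cs20.png

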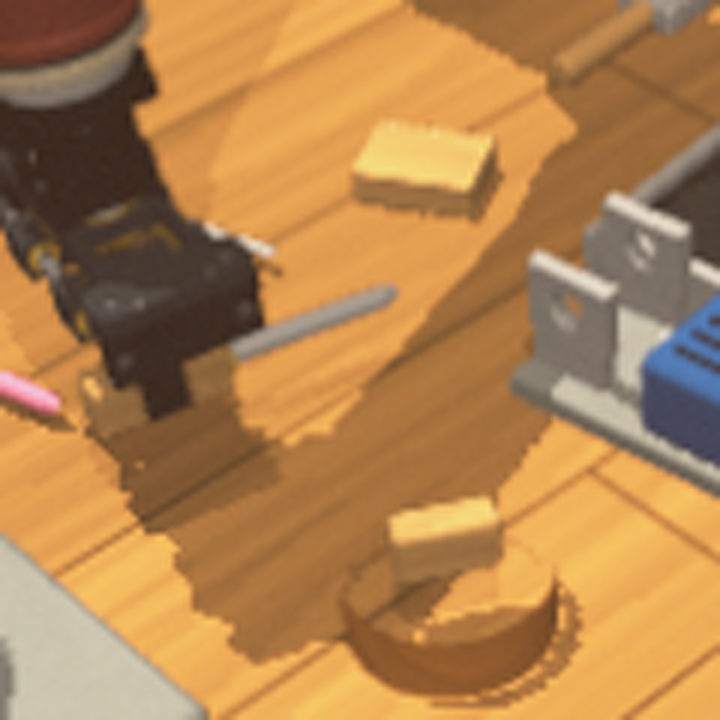

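View pics/cr20.png

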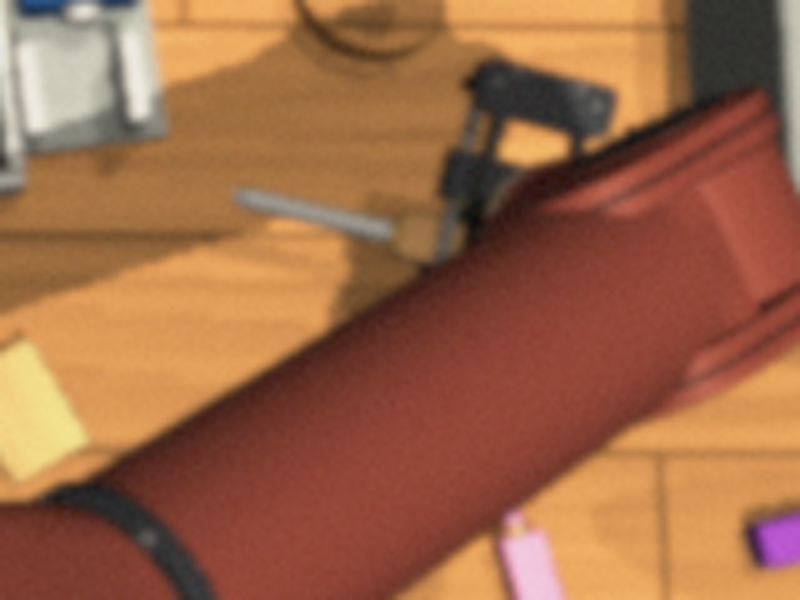

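```bash
python3 - <<'E'
from h import *
s=grab("scene");t=grab("top")
print(tri(t,(377.2,239.4),s,(265.3,268.7)),tri(t,(408.6,246.2),s,(239.2,278.3)))
crop(s,280,245,330,295,12,"eye.png");crop(t,325,195,370,240,13,"eyet.png")
E
```

```text
(array([ 0.5256, -0.2897,  0.0589]), np.float64(0.0031480452907338427)) (array([ 0.5071, -0.3764,  0.063 ]), np.float64(0.007657245547914512))
```

View pics/eye.png

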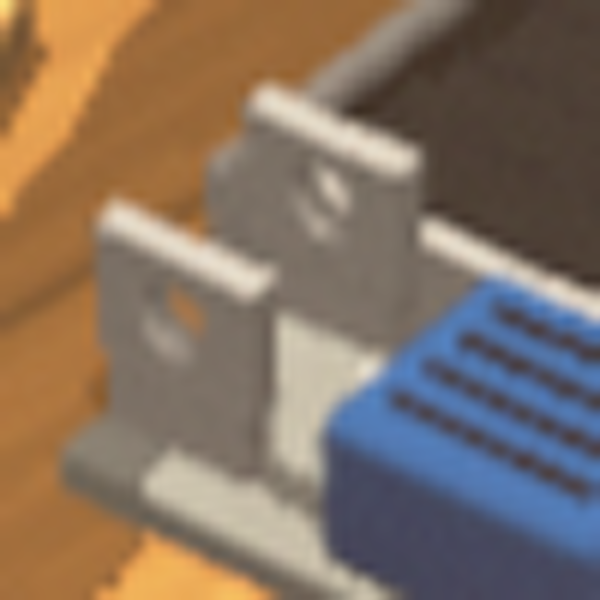

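View pics/eyet.png

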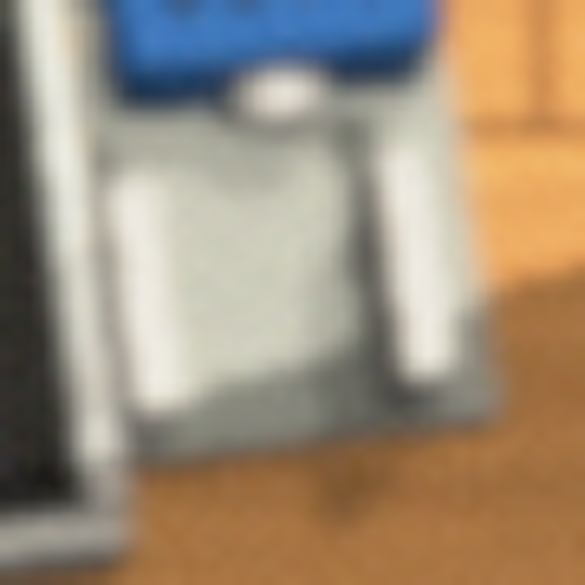

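```bash
python3 - <<'E'
from h import *
s=grab("scene");t=grab("top")
for p in((294.6,272.1),(306.9,261.25)):
    P=plane(s,*p,.055);print(P,w2d(P))
S=lambda u,v:(280+u/12,245+v/12)
print("near plate outer face top corners (scene)",[ (plane(s,*S(*p),.075),w2d(plane(s,*S(*p),.075))) for p in((103,225),(252,298))])
print("far",[ w2d(plane(s,*S(*p),.075)) for p in((250,105),(400,172))])
for p in((356.9,215.4),(336.4,217.5)):
    P=plane(t,*p,.075);print(P,w2d(P))
T=lambda u,v:(325+u/13,195+v/13)
print([w2d(plane(t,*T(*p),.075)) for p in((400,145),(430,382),(140,172),(158,412))])
# key reference checks: lip corner / housing in scene
for p in((325,425),(490,275)): print(w2d(plane(s,*S(*p),.06)))
E
```

```text
[ 0.5974 -0.2351  0.055 ] [-0.0454 -0.2284]
[ 0.5868 -0.1728  0.055 ] [-0.048  -0.1652]
near plate outer face top corners (scene) [(array([ 0.5744, -0.237 ,  0.075 ]), array([-0.0685, -0.2274])), (array([ 0.6213, -0.2313,  0.075 ]), array([-0.0213, -0.2276]))]
far [array([-0.0698, -0.167 ]), array([-0.0224, -0.1662])]
[ 0.5908 -0.2321  0.075 ] [-0.0516 -0.2245]
[ 0.5843 -0.1737  0.075 ] [-0.0506 -0.1658]
[array([-0.0245, -0.2251]), array([-0.0778, -0.2242]), array([-0.0236, -0.1676]), array([-0.0772, -0.1644])]
[ 0.0111 -0.2407]
[ 0.009  -0.1708]
```

```bash
python3 - <<'E'
from h import *
d=np.array([-.1277,.9918]);r=np.array([.9918,.1277])
for y in(-.265,):
    tt=d2w(-.049,y); tc=tt-.1275*d-.0026*r; print(tt,tc)
    go([*tc,.060],1.33+.338)
E
```

```text
[ 0.5985 -0.2719] [ 0.6122 -0.3987]
t 22.9 tcp [ 0.4953 -0.4117  0.0493] F [ 0.5326  0.7327 -0.7167] gap 0.026 j7 0.877 spin -0.336 shift mm [  1.3 118.1   4.6]
```

>>> apply_moves(
  steps=[
    [[0,0,0],-0.112,0],
    [[0,0,0],-0.112,0],
    [[0,0,0],-0.112,0],
  ],
)

```text
time: 23.2
tcp_pos: [0.4943, -0.4102, 0.0461]
tool_rot: [2.051, 2.295, 0.179]
ft_force: [-0.1, 0.0, -1.1]
finger_gap: 0.0261
```

```bash
python3 - <<'E'
from h import *
st();go([.6122,-.3987,.060],1.668);t=grab("top");print(plane(t,404,195,.03))
E
```

```text
tilt [0.1211 0.0474] [ 0.4944 -0.4104  0.0465]
t 23.35 tcp [ 0.4944 -0.4104  0.0465] F [-0.432   0.1792 -1.103 ] gap 0.0262 j7 1.179 spin 0.005 shift mm [  0.1 119.2   1.4]
[ 0.6633 -0.3773  0.03  ]
```

>>> apply_moves(
  steps=[
    [[0,40,2],0,0],
  ],
)

```text
time: 23.5
tcp_pos: [0.5288, -0.4092, 0.0493]
tool_rot: [2.075, 2.276, 0.176]
ft_force: [0.0, -1.6, -0.6]
finger_gap: 0.026
```

```bash
python3 - <<'E'
from h import *
st();go([.6122,-.3987,.060],1.668)
E
```

```text
tilt [0.1217 0.048 ] [ 0.537  -0.4047  0.0493]
t 23.65 tcp [ 0.537  -0.4047  0.0493] F [-0.5311  0.7215 -1.3994] gap 0.0261 j7 1.128 spin 0.005 shift mm [-1.3 76.2 -1.2]
```

>>> apply_moves(
  steps=[
    [[0,40,2],0,0],
  ],
)

```text
time: 23.75
tcp_pos: [0.5709, -0.4038, 0.0518]
tool_rot: [2.073, 2.279, 0.176]
ft_force: [-1.3, -1.7, -0.6]
finger_gap: 0.0257
```

```bash
python3 - <<'E'
from h import *
st();go([.6122,-.3987,.060],1.668)
E
```

```text
tilt [0.1221 0.0488] [ 0.5791 -0.3987  0.0519]
t 23.9 tcp [ 0.5791 -0.3987  0.0519] F [ 0.467   0.1068 -1.5134] gap 0.0257 j7 1.08 spin 0.007 shift mm [-3.  33.7 -4. ]
```

>>> apply_moves(
  steps=[
    [[18,30,4],0,0],
  ],
)

```text
time: 24.0
tcp_pos: [0.602, -0.3832, 0.0525]
tool_rot: [2.069, 2.279, 0.175]
ft_force: [-0.3, -1.8, 0.5]
finger_gap: 0.0261
```

```bash
python3 - <<'E'
from h import *
f=st();go([.6122,-.3987,.060],1.668)
crop(f,240,235,340,310,8,"cs21.png");t=grab("top");crop(t,325,180,425,255,8,"cr21.png")
E
```

```text
tilt [0.122  0.0506] [ 0.6089 -0.3749  0.0518]
t 24.15 tcp [ 0.6089 -0.3749  0.0518] F [-0.3142 -0.3421 -0.717 ] gap 0.0258 j7 1.026 spin 0.009 shift mm [-23.7   2.1  -8.9]
```

View pics/cs21.png

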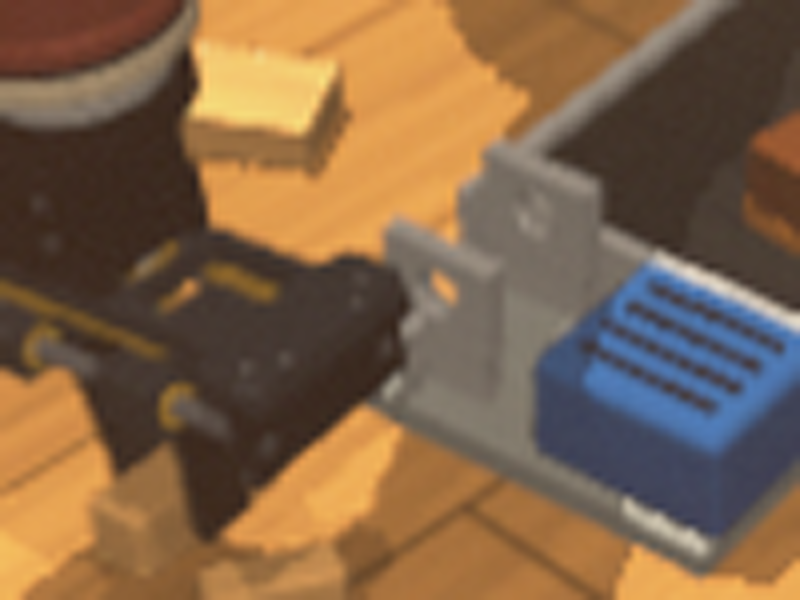

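View pics/cr21.png

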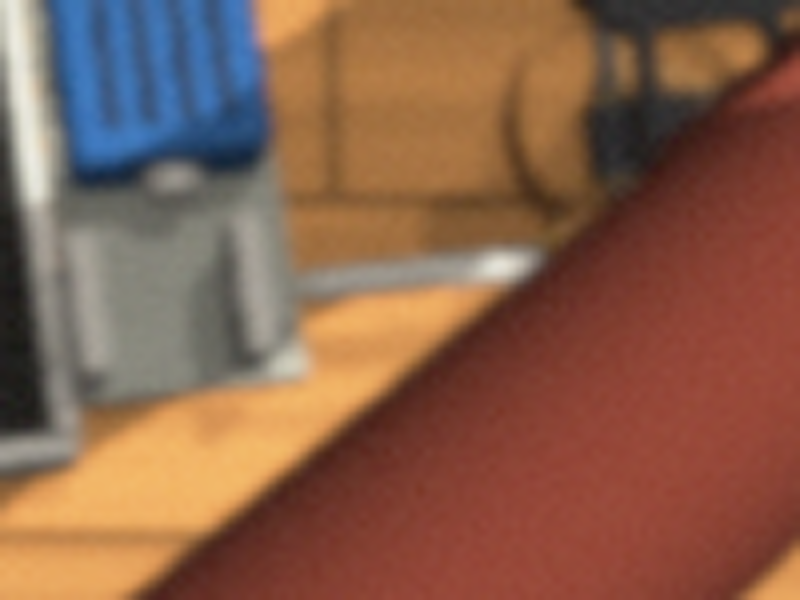

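```bash
python3 - <<'E'
from h import *
t=grab("top")
C=lambda u,v:(325+u/8,180+v/8)
z=.0593
tip=plane(t,*C(300,287),z);r1=plane(t,*C(530,263.5),z)
print("tip",tip,w2d(tip),"r1",w2d(r1),"ang",np.arctan2(*(w2d(tip)-w2d(r1))))
print("plates",[w2d(plane(t,*C(*p),.075)) for p in((250,288),(90,305),(236,208),(265,365),(78,230),(100,385))])
P=arm.observe()["tcp_pos"];print("tcp deck",w2d(P),"len",np.linalg.norm(tip[:2]-P[:2]))
E
```

```text
tip [ 0.5929 -0.2498  0.0593] [-0.0518 -0.2424] r1 [-0.0533 -0.326 ] ang 0.01759884952853105
plates [array([-0.0531, -0.2224]), array([-0.0523, -0.1652]), array([-0.0236, -0.2215]), array([-0.0813, -0.2239]), array([-0.0248, -0.1645]), array([-0.0814, -0.1649])]
tcp deck [-0.0547 -0.371 ] len 0.12871771100572843
```

```bash
cat >> h.py <<'E'
# rod in tool frame fixed at grasp (t=22.4): rod lay flat
from scipy.spatial.transform import Rotation as _R
def rodpred(ang=1.3606):
    G=_R.from_rotvec([2.427,1.915,.196]).as_matrix()
    d=G.T@np.array([np.cos(ang),np.sin(ang),0])
    off=G.T@np.array([0,0,.013-.0059])
    s=arm.observe();T=_R.from_rotvec(s["tool_rot"]).as_matrix()
    D=T@d; a=s["tcp_pos"]+T@off
    print("rod dir",D,"pitch",D[2],"deck ang",np.arctan2(D[1],D[0])-np.pi/2-YAW,"axis at tcp",a,"tip",a+.1285*D, w2d(a+.1285*D))
E
python3 - <<'E'
from h import *
rodpred()
E
```

```text
rod dir [-0.1267  0.9913 -0.0367] pitch -0.03668398979999726 deck ang -0.0008651323588330095 axis at tcp [ 0.6063 -0.3775  0.0592] tip [ 0.59   -0.2502  0.0545] [-0.0547 -0.2424]
```

```bash
cat >> h.py <<'E'
def push(L,ang=1.3606):
    G=_R.from_rotvec([2.427,1.915,.196]).as_matrix(); d=G.T@np.array([np.cos(ang),np.sin(ang),0])
    s=arm.observe();T=_R.from_rotvec(s["tool_rot"]).as_matrix()
    D=T@d; D[0],D[1]=-np.sin(YAW)*np.cos(D[2]),np.cos(YAW)*np.cos(D[2])
    print("push",(T.T@D*L*1000).round(1))
E
python3 - <<'E'
from h import *
push(.02);push(.0845)
E
```

```text
push [19.9 -0.6  1.4]
push [84.3 -2.5  5.8]
```

>>> apply_moves(
  steps=[
    [[5,0,0],-0.01,0],
  ],
)

```text
time: 24.35
tcp_pos: [0.6043, -0.3745, 0.0523]
tool_rot: [2.05, 2.295, 0.179]
ft_force: [-0.1, -1.0, -0.7]
finger_gap: 0.0261
```

```bash
python3 - <<'E'
from h import *
f=st();rodpred();push(.02)
crop(f,270,245,330,290,12,"cs22.png");t=grab("top");crop(t,325,180,405,240,10,"cr22.png")
E
```

```text
tilt [0.121  0.0487] [ 0.6051 -0.3731  0.0523]
rod dir [-0.1356  0.99   -0.0377] pitch -0.03774133290695279 deck ang 0.008137302526898371 axis at tcp [ 0.6049 -0.3728  0.0594] tip [ 0.5875 -0.2456  0.0546] [-0.0566 -0.2375]
push [19.9 -0.4  1.4]
```

View pics/cs22.png

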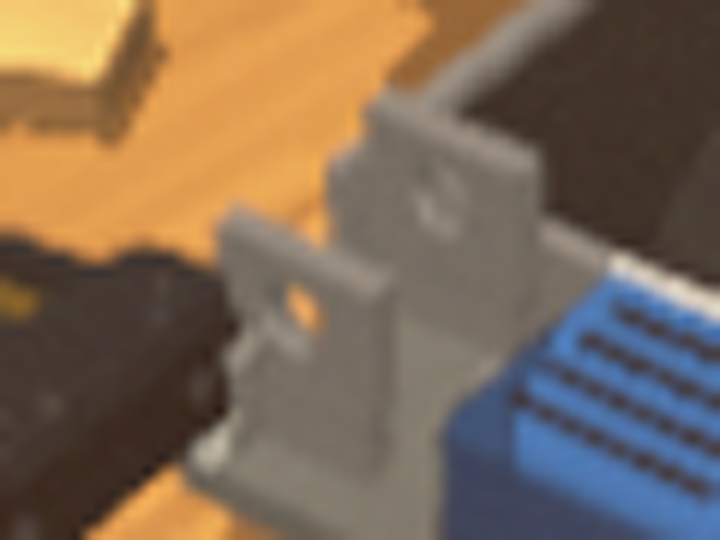

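View pics/cr22.png

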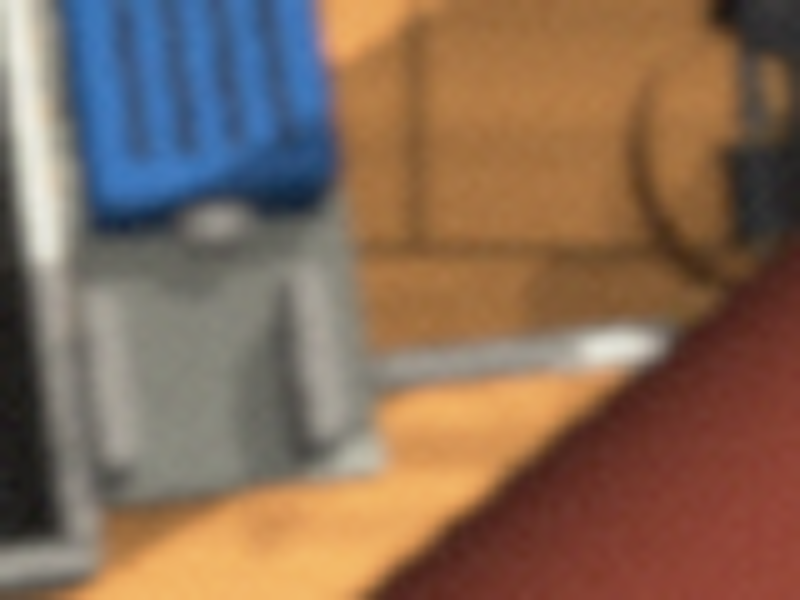

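```bash
python3 - <<'E'
from h import *
t=grab("top");C=lambda u,v:(325+u/10,180+v/10)
g=cv2.cvtColor(cv2.resize(t["img"],None,fx=10,fy=10,interpolation=cv2.INTER_CUBIC)[1800:2400,3250:4050],cv2.COLOR_RGB2HSV)
# low-saturation (steel) column centres right of base
for u in(390,420,450,480,520,560):
    v=np.where(g[300:420,u,1]<90)[0]+300
    if len(v): 
        p=plane(t,*C(u,v.mean()),.056);print(u,v.min(),v.max(),w2d(p))
print("plates mid",[w2d(plane(t,*C(*p),.075)) for p in((313,352),(110,378))])
E
```

```text
390 350 390 [-0.0549 -0.2466]
420 346 383 [-0.0544 -0.2555]
450 344 380 [-0.0547 -0.2642]
480 339 376 [-0.0544 -0.273 ]
520 335 372 [-0.0547 -0.2846]
560 328 371 [-0.0549 -0.2963]
plates mid [array([-0.0508, -0.2229]), array([-0.0513, -0.1646])]
```

>>> apply_moves(
  steps=[
    [[0,3,0],0,0],
  ],
)

```text
time: 24.7
tcp_pos: [0.608, -0.3732, 0.0528]
tool_rot: [2.049, 2.297, 0.18]
ft_force: [-0.4, -0.1, -0.7]
finger_gap: 0.026
```

```bash
python3 - <<'E'
from h import *
st();rodpred()
t=grab("top");C=lambda u,v:(325+u/10,180+v/10)
g=cv2.cvtColor(cv2.resize(t["img"],None,fx=10,fy=10,interpolation=cv2.INTER_CUBIC)[1800:2400,3250:4050],cv2.COLOR_RGB2HSV)
for u in(390,420,450,480,520,560):
    v=np.where(g[300:420,u,1]<90)[0]+300
    if len(v): 
        p=plane(t,*C(u,v.mean()),.056);print(u,v.min(),v.max(),w2d(p))
E
```

```text
tilt [0.1215 0.0484] [ 0.6087 -0.3728  0.0529]
rod dir [-0.1359  0.99   -0.0381] pitch -0.03812184680454662 deck ang 0.008424356935534116 axis at tcp [ 0.6086 -0.3726  0.06  ] tip [ 0.5911 -0.2454  0.0551] [-0.053  -0.2378]
390 338 378 [-0.0514 -0.2471]
420 335 373 [-0.0513 -0.2559]
450 331 368 [-0.0511 -0.2647]
480 328 364 [-0.0511 -0.2735]
520 324 360 [-0.0513 -0.2851]
560 316 359 [-0.0514 -0.2968]
```

>>> apply_moves(
  steps=[
    [[18,0,1],0,0],
  ],
)

```text
time: 25.0
tcp_pos: [0.6057, -0.3577, 0.0526]
tool_rot: [2.05, 2.293, 0.178]
ft_force: [-0.1, -0.4, -1.0]
finger_gap: 0.026
```

```bash
python3 - <<'E'
from h import *
f=st();rodpred();print(arm.observe()["ft_force"],arm.observe()["finger_gap"]);push(.02)
crop(f,270,245,330,290,12,"cs23.png");t=grab("top");crop(t,325,180,405,240,10,"cr23.png")
E
```

```text
tilt [0.1213 0.0494] [ 0.607  -0.3538  0.0523]
rod dir [-0.1374  0.9898 -0.0373] pitch -0.037268741828601556 deck ang 0.009980946650902323 axis at tcp [ 0.6069 -0.3535  0.0594] tip [ 0.5892 -0.2263  0.0546] [-0.0524 -0.2186]
[-0.2385  0.7075 -1.0151] 0.025977408205716496
push [19.9 -0.4  1.4]
```

View pics/cs23.png

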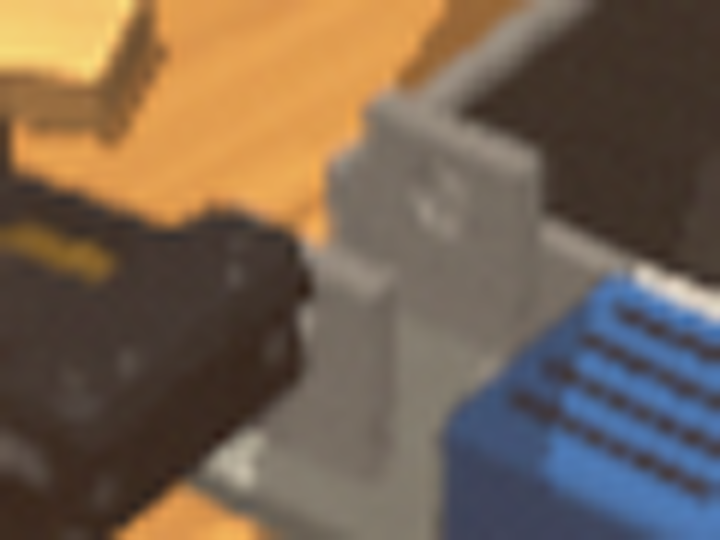

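View pics/cr23.png

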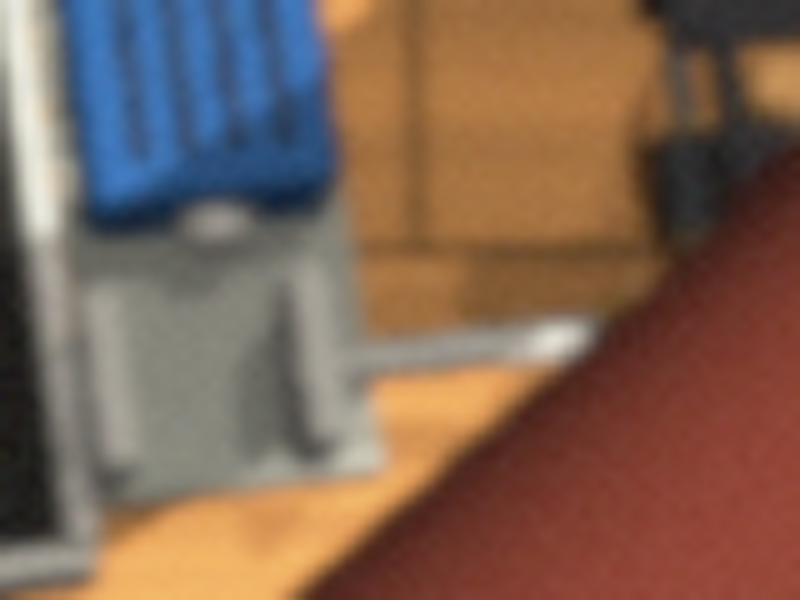

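>>> apply_moves(
  steps=[
    [[15,0,1],0,0],
  ],
)

```text
time: 25.3
tcp_pos: [0.6045, -0.3426, 0.0524]
tool_rot: [2.049, 2.294, 0.178]
ft_force: [0.2, -0.3, -0.6]
finger_gap: 0.0257
```

```bash
python3 - <<'E'
from h import *
f=st();rodpred();print(arm.observe()["ft_force"],arm.observe()["ft_torque"],arm.observe()["finger_gap"])
crop(f,270,245,330,290,12,"cs24.png");t=grab("top");crop(t,325,180,405,240,10,"cr24.png")
E
```

```text
tilt [0.1214 0.0495] [ 0.6055 -0.3385  0.0519]
rod dir [-0.138   0.9897 -0.0373] pitch -0.037272447658251745 deck ang 0.010549774523737399 axis at tcp [ 0.6053 -0.3383  0.059 ] tip [ 0.5876 -0.2111  0.0542] [-0.0521 -0.2033]
[-0.4824 -0.0748 -0.4881] [-0.1761  0.2388 -0.072 ] 0.026140271259377814
```

View pics/cr24.png

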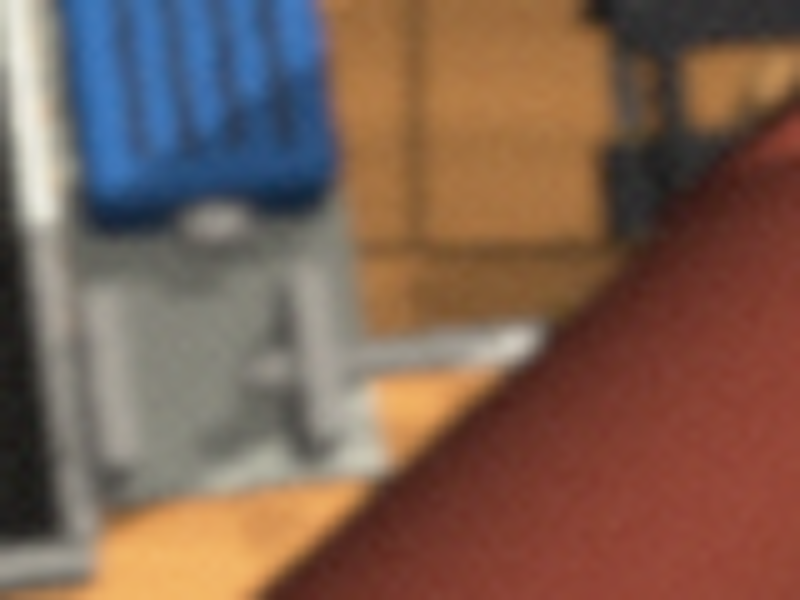

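>>> apply_moves(
  steps=[
    [[18,0,0],0,0],
  ],
)

```text
time: 25.6
tcp_pos: [0.6025, -0.3244, 0.053]
tool_rot: [2.048, 2.295, 0.178]
ft_force: [-0.6, 0.0, -1.1]
finger_gap: 0.0262
```

```bash
python3 - <<'E'
from h import *
f=st();rodpred();print(arm.observe()["ft_force"],arm.observe()["finger_gap"])
t=grab("top");crop(t,325,180,405,240,10,"cr25.png")
E
```

```text
tilt [0.1217 0.0494] [ 0.6036 -0.3207  0.0527]
rod dir [-0.1388  0.9896 -0.0375] pitch -0.037503519054258264 deck ang 0.011359363122436794 axis at tcp [ 0.6035 -0.3204  0.0598] tip [ 0.5856 -0.1933  0.055 ] [-0.0517 -0.1854]
[ 0.3938  0.155  -0.6444] 0.025801637137213552
```

View pics/cr25.png

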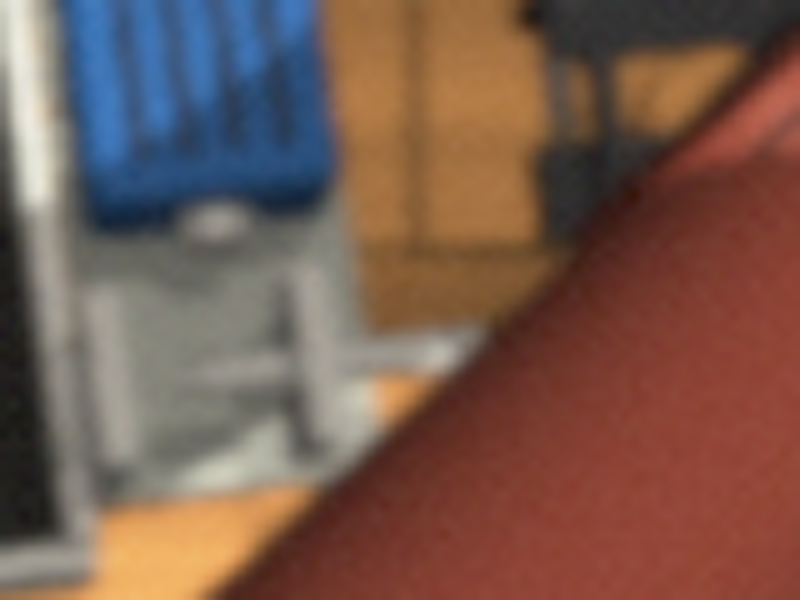

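```bash
python3 - <<'E'
from h import *
t=grab("top");C=lambda u,v:(325+u/10,180+v/10)
b=cv2.resize(t["img"],None,fx=10,fy=10,interpolation=cv2.INTER_CUBIC)[1800:2400,3250:4050].astype(int).sum(2)
for u in(215,235,255,270,375,390,410,430,450): print(u,b[320:410:6,u])
print("plates",[w2d(plane(t,*C(*p),.075)) for p in((298,255),(325,448),(100,278),(122,475))])
for p in((235,370),(400,352)): print(w2d(plane(t,*C(*p),.056)))
E
```

```text
215 [389 389 401 397 384 381 391 409 430 438 426 397 370 358 367]
235 [390 387 381 380 386 388 402 425 442 440 413 376 356 342 339]
255 [378 370 366 358 355 374 406 433 448 437 400 350 319 298 299]
270 [324 311 293 298 325 365 409 440 447 426 384 334 304 286 291]
375 [291 306 318 360 407 444 453 433 419 422 468 522 543 556 550]
390 [270 286 308 357 405 438 443 423 413 420 439 464 477 485 475]
410 [277 311 341 384 418 452 464 455 438 423 421 417 406 374 334]
430 [290 328 366 429 482 524 538 532 486 424 363 300 254 206 181]
450 [282 316 361 433 490 543 540 487 390 301 215 162 151 143 144]
plates [array([-0.0223, -0.2226]), array([-0.0788, -0.2224]), array([-0.0221, -0.1656]), array([-0.0795, -0.1643])]
[-0.0495 -0.2022]
[-0.05   -0.2503]
```

>>> apply_moves(
  steps=[
    [[18,-1,1],0,0],
  ],
)

```text
time: 25.95
tcp_pos: [0.5997, -0.3081, 0.0528]
tool_rot: [2.048, 2.293, 0.178]
ft_force: [0.4, -0.1, -0.6]
finger_gap: 0.026
```

```bash
python3 - <<'E'
from h import *
f=st();rodpred();print(arm.observe()["ft_force"],arm.observe()["finger_gap"])
t=grab("top");crop(t,325,180,405,240,10,"cr26.png")
E
```

```text
tilt [0.1218 0.0484] [ 0.6004 -0.3043  0.0523]
rod dir [-0.138   0.9897 -0.0384] pitch -0.03842087068319801 deck ang 0.010551702068520963 axis at tcp [ 0.6003 -0.304   0.0594] tip [ 0.5826 -0.1768  0.0545] [-0.0527 -0.1687]
[-0.1169  0.9821 -0.9817] 0.02631520300319705
```

>>> apply_moves(
  steps=[
    [[15,0,1],0,0],
  ],
)

```text
time: 26.25
tcp_pos: [0.5983, -0.2932, 0.0524]
tool_rot: [2.048, 2.293, 0.178]
ft_force: [-0.3, -0.2, -0.3]
finger_gap: 0.0257
```

```bash
python3 - <<'E'
from h import *
f=st();rodpred();print(arm.observe()["ft_force"],arm.observe()["finger_gap"])
t=grab("top");crop(t,325,180,405,240,10,"cr27.png");crop(f,250,235,330,295,10,"cs27.png")
E
```

```text
tilt [0.1219 0.0486] [ 0.599  -0.289   0.0518]
rod dir [-0.1386  0.9896 -0.0384] pitch -0.03838071460120724 deck ang 0.01114332583428046 axis at tcp [ 0.5988 -0.2887  0.0589] tip [ 0.581  -0.1616  0.054 ] [-0.0523 -0.1533]
[-0.1465 -0.083  -1.0609] 0.025980053083106542
```

View pics/cr27.png

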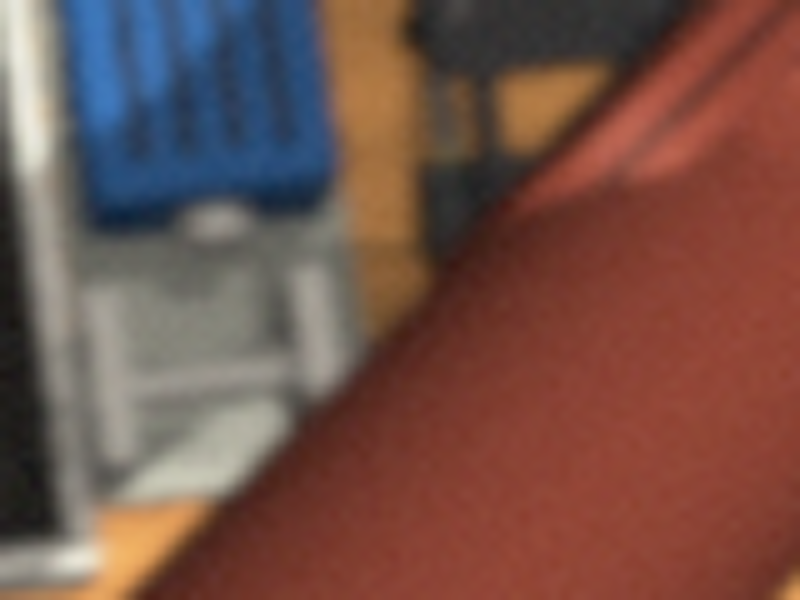

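>>> apply_moves(
  steps=[
    [[11,0,1],0,0],
  ],
)

```text
time: 26.55
tcp_pos: [0.5974, -0.2804, 0.0517]
tool_rot: [2.046, 2.296, 0.179]
ft_force: [-0.3, -0.5, 0.1]
finger_gap: 0.0259
```

```bash
python3 - <<'E'
from h import *
f=st();rodpred();print(arm.observe()["ft_force"],arm.observe()["finger_gap"])
t=grab("top");crop(t,325,180,405,240,10,"cr28.png");crop(f,250,235,330,295,10,"cs28.png")
E
```

```text
tilt [0.122  0.0488] [ 0.5979 -0.2775  0.0513]
rod dir [-0.1394  0.9895 -0.0382] pitch -0.03823270381775561 deck ang 0.011937554572141296 axis at tcp [ 0.5978 -0.2772  0.0583] tip [ 0.5799 -0.1501  0.0534] [-0.052  -0.1418]
[ 1.6431  0.3559 -1.5607] 0.026118417823809997
```

View pics/cs28.png

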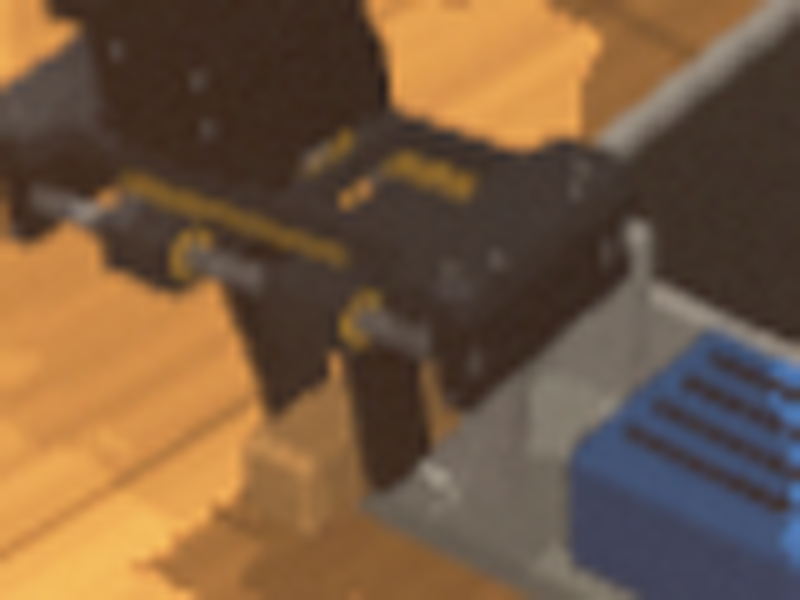

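View pics/cr28.png

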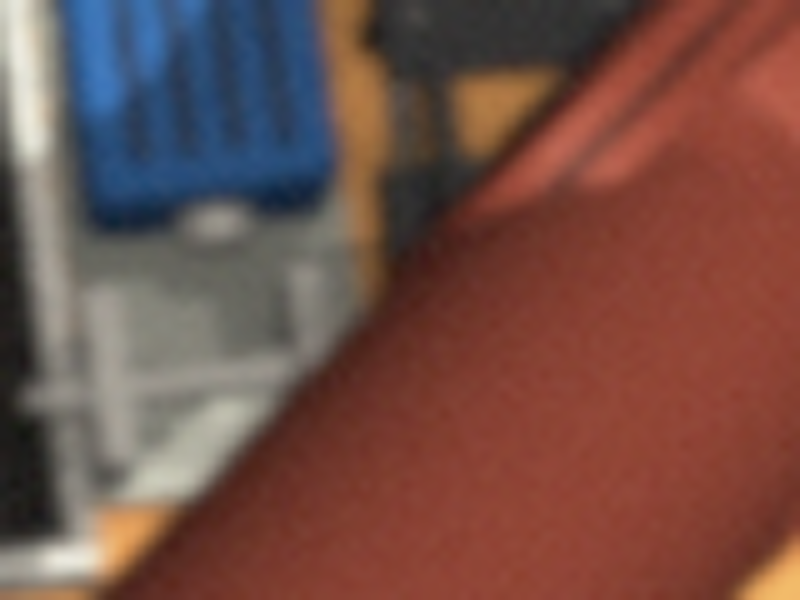

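```bash
python3 - <<'E'
from h import *
t=grab("top")
print(w2d(plane(t,327.3,220.2,.0534)))
E
```

```text
[-0.0509 -0.1405]
```

>>> apply_moves(
  steps=[
    [[5,0,0],0,0],
  ],
)

```text
time: 26.9
tcp_pos: [0.597, -0.2745, 0.0517]
tool_rot: [2.045, 2.298, 0.18]
ft_force: [0.6, -1.1, -1.5]
finger_gap: 0.0264
```

```bash
python3 - <<'E'
from h import *
f=st();rodpred();print(arm.observe()["ft_force"],arm.observe()["finger_gap"])
crop(f,270,255,320,293,16,"cs29.png")
E
```

```text
tilt [0.1223 0.0482] [ 0.5973 -0.2732  0.0516]
rod dir [-0.1389  0.9896 -0.0388] pitch -0.038799918078098086 deck ang 0.01141177092228507 axis at tcp [ 0.5972 -0.2729  0.0587] tip [ 0.5793 -0.1458  0.0537] [-0.0519 -0.1375]
[-0.022  -0.0479 -0.6137] 0.026214609316591777
```

View pics/cs29.png

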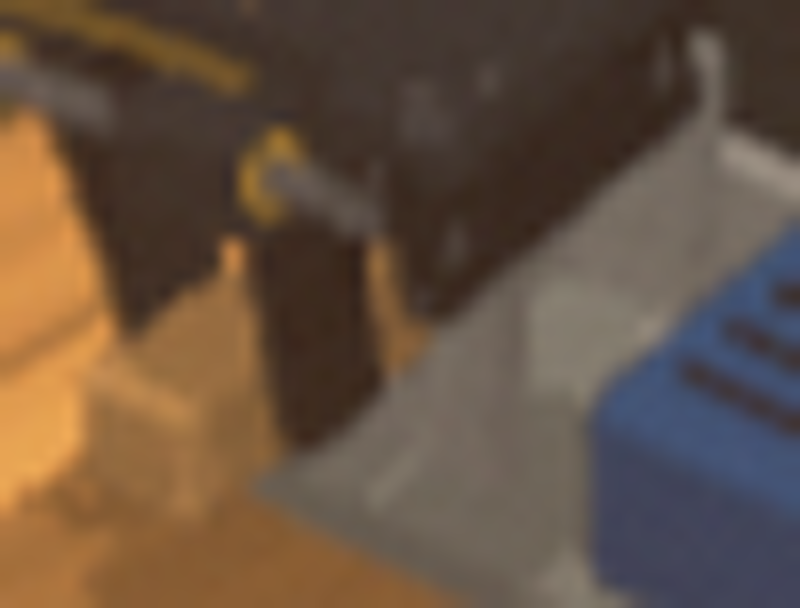

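>>> apply_moves(
  steps=[
    [[4,0,0],0,0],
  ],
)

```text
time: 27.15
tcp_pos: [0.5969, -0.2708, 0.052]
tool_rot: [2.043, 2.297, 0.179]
ft_force: [3.2, -17.2, -3.7]
finger_gap: 0.0259
```

```bash
python3 - <<'E'
from h import *
f=st();rodpred();print(arm.observe()["ft_force"],arm.observe()["finger_gap"])
E
```

```text
tilt [0.1236 0.0452] [ 0.597  -0.271   0.0522]
rod dir [-0.1375  0.9896 -0.0418] pitch -0.04181298257971722 deck ang 0.01004632049609222 axis at tcp [ 0.5969 -0.2708  0.0593] tip [ 0.5792 -0.1436  0.0539] [-0.0518 -0.1353]
[ 1.5233 -4.3108 -2.0592] 0.02592816508907333
```

>>> apply_moves(
  steps=[
    [[3,0,0],0,0],
  ],
)

```text
time: 27.4
tcp_pos: [0.5968, -0.2711, 0.0528]
tool_rot: [2.043, 2.292, 0.175]
ft_force: [4.3, -11.4, -5.2]
finger_gap: 0.026
```

```bash
python3 - <<'E'
from h import *
f=st();rodpred();print(arm.observe()["ft_force"],arm.observe()["finger_gap"])
t=grab("top");crop(t,325,180,405,240,10,"cr30.png");crop(f,270,255,320,293,16,"cs30.png")
E
```

```text
tilt [0.1256 0.0405] [ 0.5968 -0.2711  0.0528]
rod dir [-0.1351  0.9897 -0.0465] pitch -0.04653669320662936 deck ang 0.007663770214480503 axis at tcp [ 0.5966 -0.2708  0.0599] tip [ 0.5793 -0.1436  0.054 ] [-0.0517 -0.1353]
[ 3.0121 -8.8206 -4.2052] 0.025675438542178682
```

View pics/cs30.png

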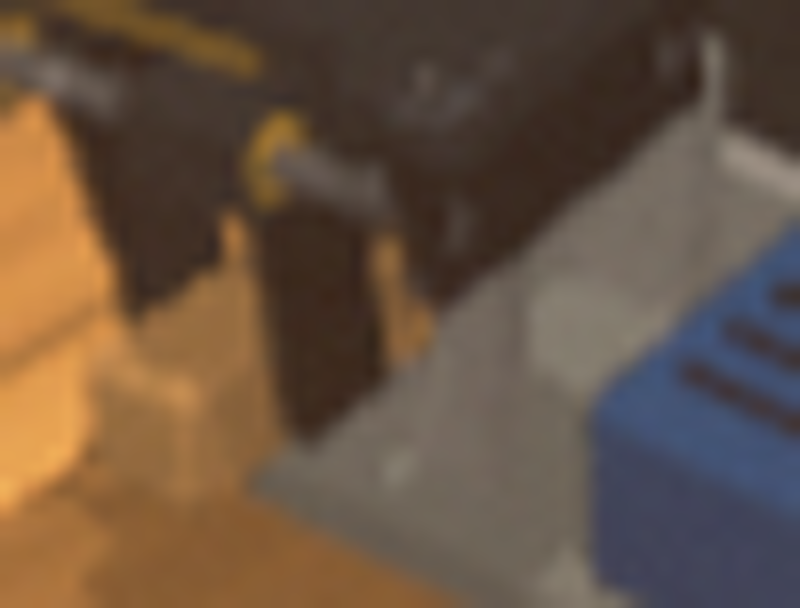

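View pics/cr30.png

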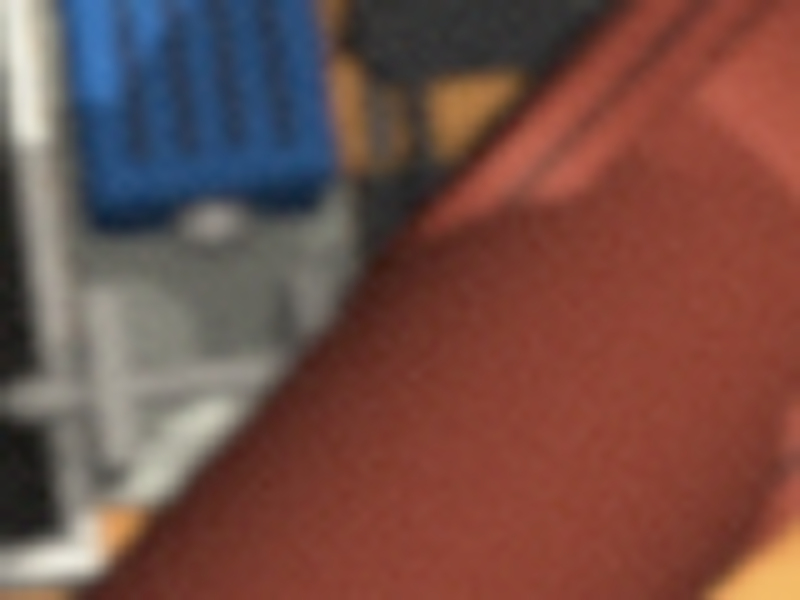

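The shoulder has met the outer plate, with about 9 N of resistance. I'll relieve the push slightly and release.

>>> apply_moves(
  steps=[
    [[-1,0,0],0,0],
  ],
)

```text
time: 27.7
tcp_pos: [0.5969, -0.2727, 0.0529]
tool_rot: [2.043, 2.29, 0.175]
ft_force: [-0.3, 0.5, -0.0]
finger_gap: 0.026
```

```bash
python3 - <<'E'
from h import *
f=st();rodpred();print(arm.observe()["ft_force"])
E
```

```text
tilt [0.1253 0.0409] [ 0.5968 -0.2719  0.0528]
rod dir [-0.1351  0.9898 -0.0461] pitch -0.046063784258223855 deck ang 0.007677778796891244 axis at tcp [ 0.5967 -0.2716  0.0599] tip [ 0.5793 -0.1444  0.0539] [-0.0518 -0.1361]
[ 0.7541 -0.0256 -1.067 ]
```

>>> apply_moves(
  steps=[
    [[0,0,0],0,50],
    [[0,0,0],0,50],
    [[0,0,0],0,50],
    [[0,0,0],0,50],
  ],
)

```text
time: 28.25
tcp_pos: [0.5972, -0.2705, 0.0529]
tool_rot: [2.042, 2.294, 0.177]
ft_force: [-0.0, -0.9, -0.5]
finger_gap: 0.0425
```

```bash
python3 - <<'E'
from h import *
f=st();go([.5968,-.2719,.12]);print(arm.observe()["ft_force"])
crop(f,250,235,330,295,10,"cs31.png")
E
```

```text
tilt [0.1253 0.0423] [ 0.5971 -0.2706  0.0528]
t 28.4 tcp [ 0.5971 -0.2706  0.0528] F [ 0.1823 -0.2933  0.159 ] gap 0.0432 j7 0.891 spin 0 shift mm [  0.6   8.2 -66.7]
[ 0.1823 -0.2933  0.159 ]
```

View pics/cs31.png

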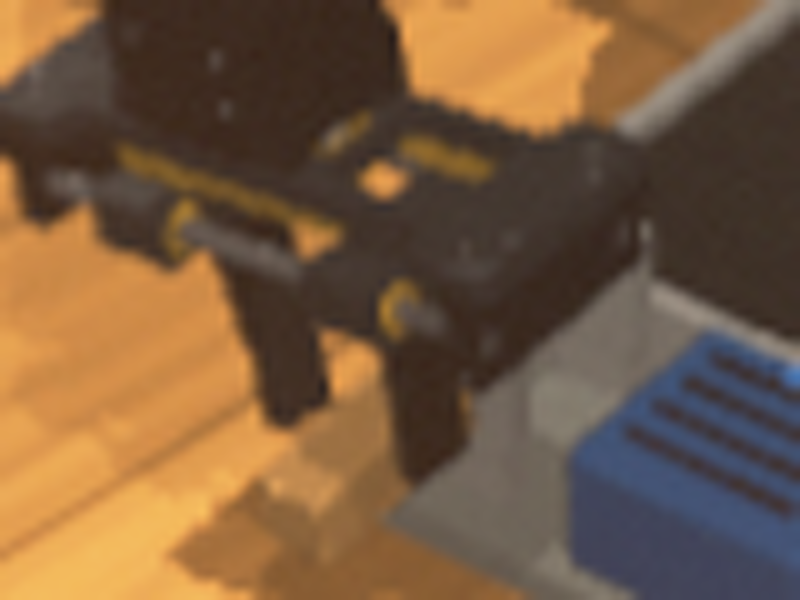

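>>> apply_moves(
  steps=[
    [[0,4,-35],0,50],
  ],
)

```text
time: 28.5
tcp_pos: [0.5942, -0.2698, 0.0841]
tool_rot: [2.046, 2.299, 0.173]
ft_force: [0.3, -0.2, 0.4]
finger_gap: 0.0435
```

```bash
python3 - <<'E'
from h import *
st()
E
```

```text
tilt [0.1289 0.0409] [ 0.5979 -0.2726  0.0903]
```

>>> apply_moves(
  steps=[
    [[0,6,-50],0,50],
    [[0,6,-50],0,50],
    [[0,0,0],0,50],
  ],
)

```text
time: 28.95
tcp_pos: [0.5956, -0.2743, 0.1887]
tool_rot: [2.043, 2.294, 0.177]
ft_force: [-0.6, -0.4, -0.3]
finger_gap: 0.0437
```

```bash
python3 - <<'E'
from h import *
f=st();t=grab("top")
crop(f,250,235,330,295,10,"cs32.png");crop(t,315,180,395,240,10,"cr32.png");print(arm.observe()["joints"])
go([.47,.3905,.2],0)
E
```

```text
tilt [0.1163 0.0456] [ 0.5931 -0.272   0.1819]
[-0.197   0.3713  0.7793  1.6284 -0.3851  1.1904  0.7886]
t 29.15 tcp [ 0.5928 -0.2718  0.1812] F [-0.4363 -0.2808 -0.181 ] gap 0.0436 j7 0.789 spin -1.457 shift mm [120.3 663.   -2.4]
```

View pics/cs32.png

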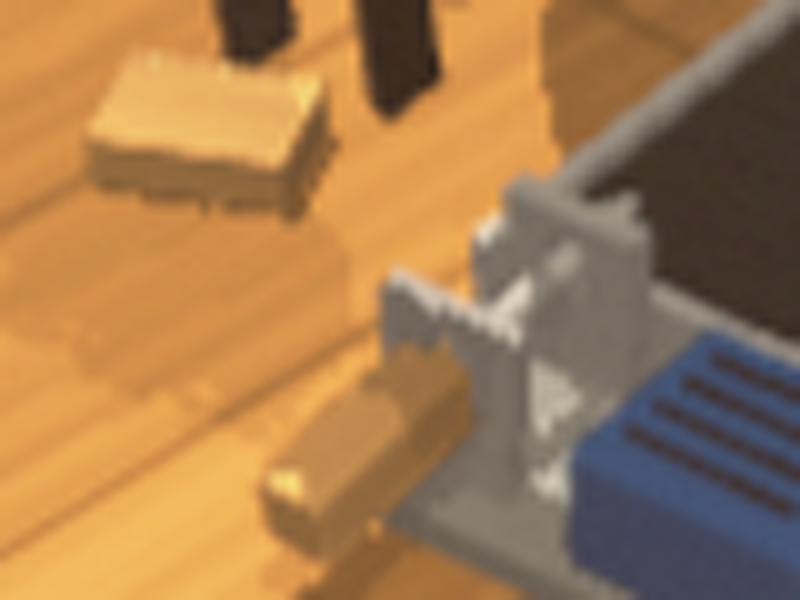

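View pics/cr32.png

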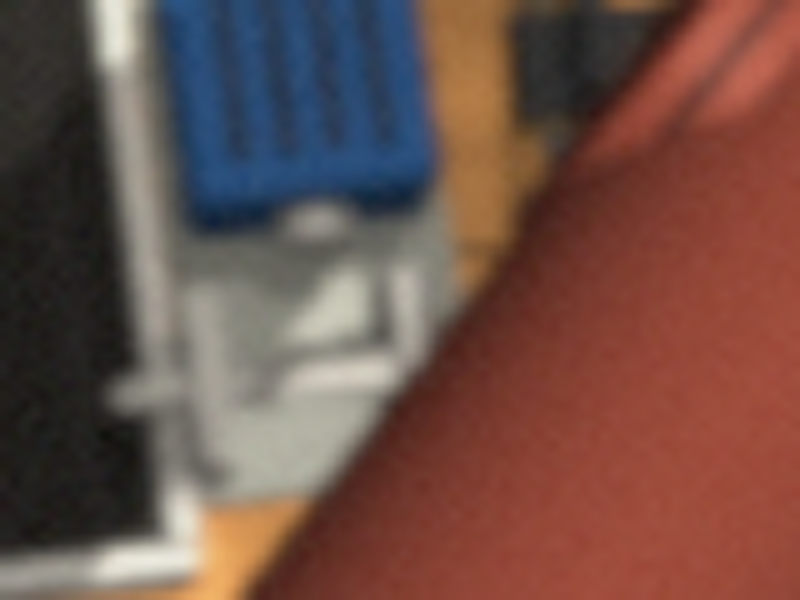

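The rod has stayed home: its handle butts the outer plate at (430,380) in the scene crop, and the tip is past the inner plate. Next, the keys. I'll close the fingers and travel over.

```bash
python3 - <<'E'
from h import *
go([.485,.427,.2]);t=grab("top");print(plane(t,132,186,.085))
E
```

```text
t 29.15 tcp [ 0.5928 -0.2718  0.1812] F [-0.4363 -0.2808 -0.181 ] gap 0.0436 j7 0.789 spin 0 shift mm [706.9 -25.    1. ]
[0.6703 0.409  0.085 ]
```

>>> apply_moves(
  steps=[
    [[44,-2,-3],0,0],
    [[44,-2,0],0,0],
    [[44,-2,0],0,0],
    [[44,-2,0],0,0],
    [[44,-2,0],0,0],
    [[44,-2,0],0,0],
    [[44,-2,0],0,0],
    [[44,-2,0],0,0],
    [[44,-2,0],0,0],
    [[44,-1,0],0,0],
    [[44,-1,0],0,0],
    [[44,-1,0],0,0],
    [[44,-1,0],0,0],
    [[44,-1,0],0,0],
  ],
  squeeze=15,
)

```text
time: 30.6
tcp_pos: [0.4847, 0.352, 0.1795]
tool_rot: [2.069, 2.302, 0.13]
ft_force: [0.4, -0.0, 0.8]
finger_gap: 0.0002
```

```bash
python3 - <<'E'
from h import *
f=st();go([.485,.427,.1]);t=grab("top")
crop(t,180,160,380,270,4,"ct33.png");crop(f,250,165,430,300,4,"cs33.png")
E
```

```text
tilt [0.0882 0.0328] [0.4836 0.3538 0.1789]
t 30.75 tcp [0.4836 0.3538 0.1789] F [ 0.0162 -0.7413 -0.6958] gap 0.0004 j7 -0.557 spin 0 shift mm [70.8  2.3 81.1]
```

View pics/ct33.png

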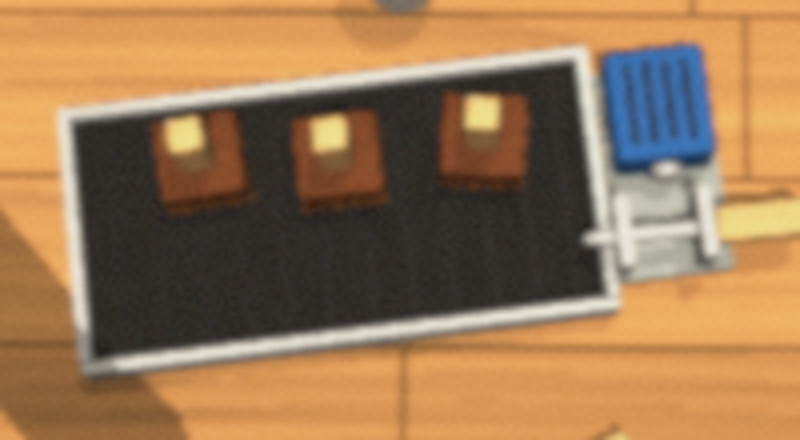

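View pics/cs33.png

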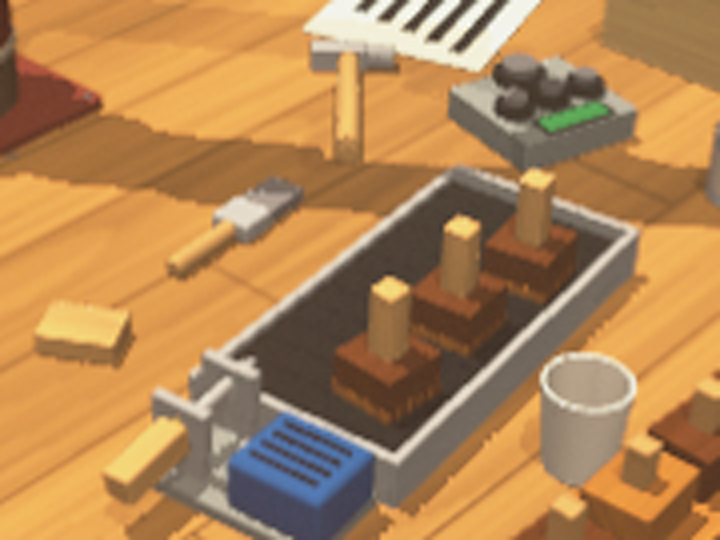

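The blocks stand, the rod is home, and the keys are in clear view. First the left key.

>>> apply_moves(
  steps=[
    [[37,1,10],0,0],
  ],
)

```text
time: 30.9
tcp_pos: [0.486, 0.3826, 0.171]
tool_rot: [2.073, 2.293, 0.129]
ft_force: [1.1, -0.5, 0.4]
finger_gap: 0.0006
```

```bash
python3 - <<'E'
from h import *
f=st();go([.4855,.430,.075])
E
```

```text
tilt [0.0868 0.0303] [0.4816 0.3887 0.1684]
t 31.05 tcp [0.4816 0.3887 0.1684] F [ 0.0995 -0.651   0.0834] gap 0.0008 j7 -0.596 spin 0 shift mm [38.7  0.  94.6]
```

>>> apply_moves(
  steps=[
    [[35,0,40],0,0],
  ],
)

```text
time: 31.15
tcp_pos: [0.4864, 0.4181, 0.1373]
tool_rot: [2.071, 2.296, 0.135]
ft_force: [0.8, 0.2, 1.0]
finger_gap: 0.0003
```

```bash
python3 - <<'E'
from h import *
f=st();go([.4855,.430,.075])
E
```

```text
tilt [0.0833 0.0261] [0.4798 0.4205 0.1296]
t 31.3 tcp [0.4798 0.4205 0.1296] F [ 0.2582 -1.5666  0.72  ] gap 0.0001 j7 -0.62 spin 0 shift mm [ 7.9  2.  55.1]
```

>>> apply_moves(
  steps=[
    [[8,2,40],0,0],
  ],
)

```text
time: 31.4
tcp_pos: [0.4883, 0.4297, 0.0951]
tool_rot: [2.065, 2.303, 0.13]
ft_force: [1.4, 1.0, 0.9]
finger_gap: 0.0005
```

```bash
python3 - <<'E'
from h import *
f=st();go([.4855,.430,.06])
crop(f,330,120,430,220,7,"cs34.png")
E
```

```text
tilt [0.081  0.0222] [0.4839 0.427  0.0884]
t 31.55 tcp [0.4839 0.427  0.0884] F [-0.268  -0.2208  0.9208] gap 0.0005 j7 -0.612 spin 0 shift mm [ 2.4 -0.5 28.5]
```

View pics/cs34.png

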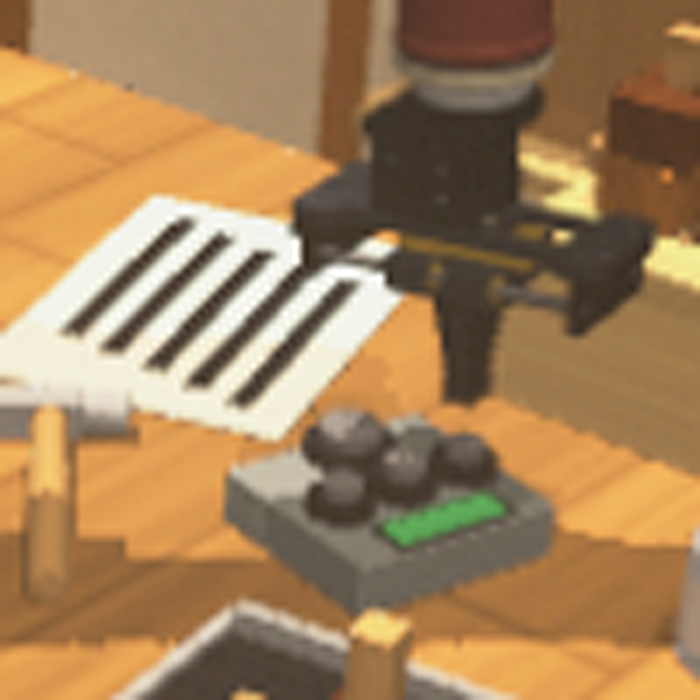

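The closed fingers are above the left key, which is at (467,455) in the crop.

>>> apply_moves(
  steps=[
    [[2,0,30],0,0],
  ],
)

```text
time: 31.65
tcp_pos: [0.4895, 0.4305, 0.064]
tool_rot: [2.066, 2.302, 0.122]
ft_force: [0.6, 0.7, -0.4]
finger_gap: 0.0004
```

```bash
python3 - <<'E'
from h import *
f=st();go([.4855,.430,.042])
crop(f,350,145,420,205,10,"cs35.png")
E
```

```text
tilt [0.0807 0.021 ] [0.4866 0.4282 0.0594]
t 31.8 tcp [0.4866 0.4282 0.0594] F [0.7627 0.1959 1.3936] gap 0.0003 j7 -0.603 spin 0 shift mm [ 1.7 -2.3 17.3]
```

View pics/cs35.png

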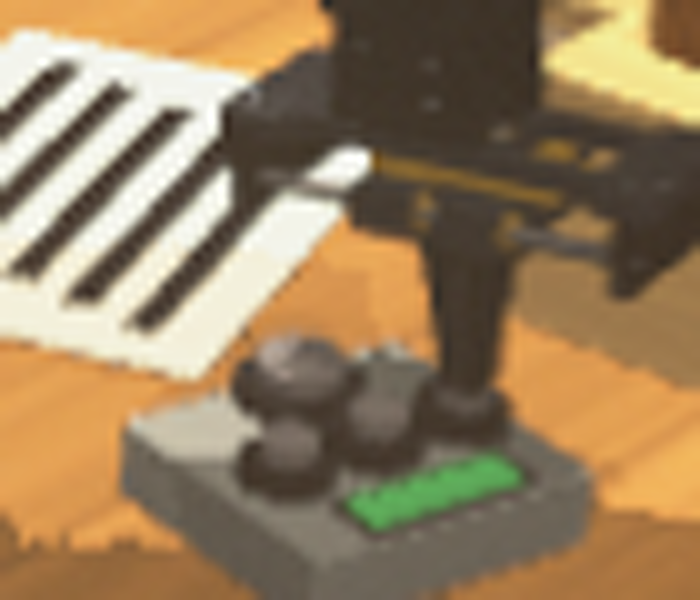

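>>> apply_moves(
  steps=[
    [[1,-2,9],0,0],
  ],
)

```text
time: 31.9
tcp_pos: [0.4871, 0.4294, 0.0535]
tool_rot: [2.067, 2.301, 0.114]
ft_force: [3.0, -0.4, 3.1]
finger_gap: 0.0005
```

```bash
python3 - <<'E'
from h import *
f=st();go([.4855,.430,.042])
E
```

```text
tilt [0.0839 0.0233] [0.487  0.4294 0.0529]
t 32.05 tcp [0.487  0.4294 0.0529] F [ 2.1433 -2.4857  4.7058] gap 0.0006 j7 -0.604 spin 0 shift mm [ 0.6 -2.4 10.7]
```

>>> apply_moves(
  steps=[
    [[0,0,4],0,0],
  ],
)

```text
time: 32.15
tcp_pos: [0.4875, 0.4296, 0.0521]
tool_rot: [2.067, 2.301, 0.116]
ft_force: [-17.1, -10.8, 34.7]
finger_gap: 0.0008
```

```bash
python3 - <<'E'
from h import *
f=st();go([.4855,.430,.042])
E
```

```text
tilt [0.0838 0.0249] [0.4873 0.4296 0.0524]
t 32.3 tcp [0.4873 0.4296 0.0524] F [-10.0923  -8.1677  22.1867] gap -0.0001 j7 -0.602 spin 0 shift mm [ 0.4 -2.7 10.2]
```

Force went to 22 N, well past the 4 N spring, so the left key is fully down. I'll release it.

>>> apply_moves(
  steps=[
    [[0,0,-25],0,0],
  ],
)

```text
time: 32.4
tcp_pos: [0.484, 0.4277, 0.0765]
tool_rot: [2.068, 2.302, 0.11]
ft_force: [0.9, 0.3, -0.9]
finger_gap: 0.0006
```

```bash
python3 - <<'E'
from h import *
f=st();go([.4628,.345,.078])
crop(f,350,145,420,205,10,"cs36.png")
E
```

```text
tilt [0.0868 0.0288] [0.4865 0.43   0.0806]
t 32.55 tcp [0.4865 0.43   0.0806] F [ 0.9583 -0.1461 -0.7083] gap 0.0003 j7 -0.612 spin 0 shift mm [-82.  -32.6  -1.9]
```

View pics/cs36.png

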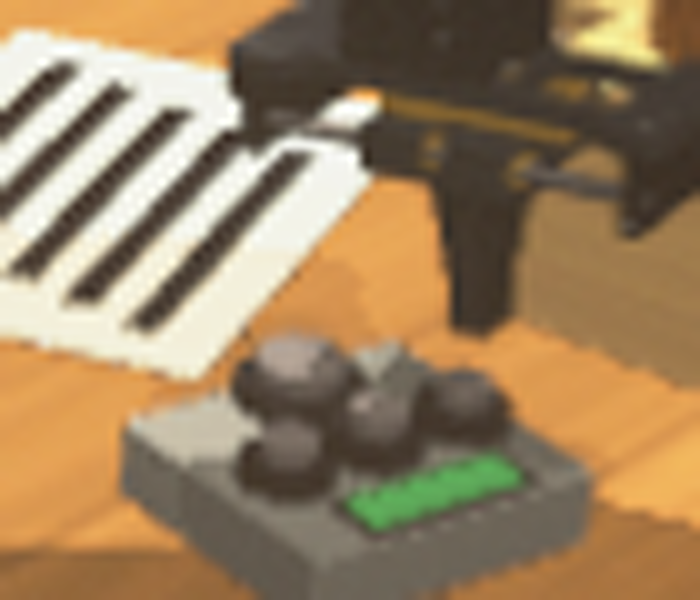

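>>> apply_moves(
  steps=[
    [[-41,-16,0],0,0],
  ],
)

```text
time: 32.65
tcp_pos: [0.4746, 0.3924, 0.0789]
tool_rot: [2.062, 2.307, 0.129]
ft_force: [1.0, -1.0, -0.5]
finger_gap: 0.0006
```

```bash
python3 - <<'E'
from h import *
f=st();go([.4628,.345,.078])
E
```

```text
tilt [0.086  0.0275] [0.4749 0.3846 0.0782]
t 32.8 tcp [0.4749 0.3846 0.0782] F [-0.4481  0.1303 -0.1121] gap 0.0002 j7 -0.585 spin 0 shift mm [-38.1 -16.   -1.9]
```

>>> apply_moves(
  steps=[
    [[-39,-16,0],0,0],
  ],
)

```text
time: 32.9
tcp_pos: [0.4632, 0.349, 0.0767]
tool_rot: [2.066, 2.304, 0.127]
ft_force: [1.2, -0.4, -0.0]
finger_gap: 0.0003
```

```bash
python3 - <<'E'
from h import *
f=st();go([.4628,.345,.06])
crop(f,350,145,420,205,10,"cs37.png")
E
```

```text
tilt [0.085  0.0264] [0.4628 0.342  0.0758]
t 33.05 tcp [0.4628 0.342  0.0758] F [ 0.9868  0.5083 -0.1029] gap 0.0005 j7 -0.56 spin 0 shift mm [ 2.8 -1.1 15.8]
```

View pics/cs37.png

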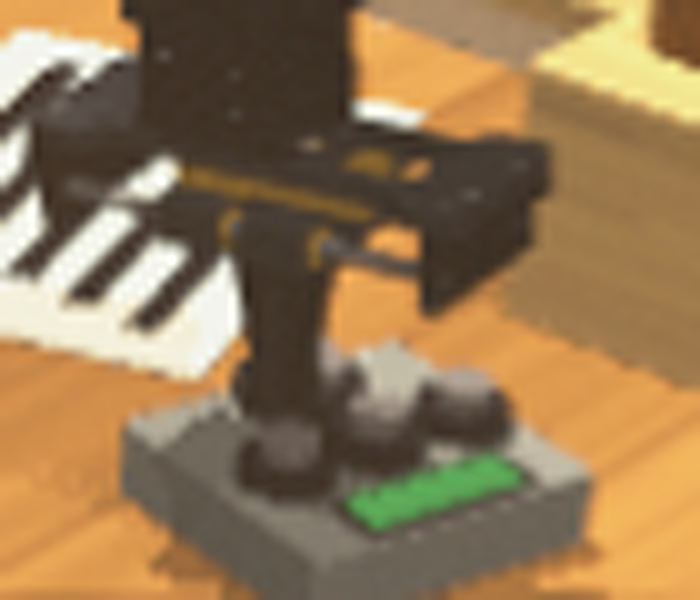

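>>> apply_moves(
  steps=[
    [[3,-1,15],0,0],
  ],
)

```text
time: 33.15
tcp_pos: [0.4643, 0.3471, 0.0627]
tool_rot: [2.074, 2.295, 0.126]
ft_force: [0.4, 0.2, 0.3]
finger_gap: 0.0008
```

```bash
python3 - <<'E'
from h import *
f=st();go([.4628,.345,.05])
crop(f,350,145,420,205,10,"cs38.png")
E
```

```text
tilt [0.084  0.0255] [0.4622 0.3461 0.0597]
t 33.3 tcp [0.4622 0.3461 0.0597] F [0.6272 0.1146 0.2119] gap 0.0004 j7 -0.558 spin 0 shift mm [-1.3 -0.4  9.7]
```

View pics/cs38.png

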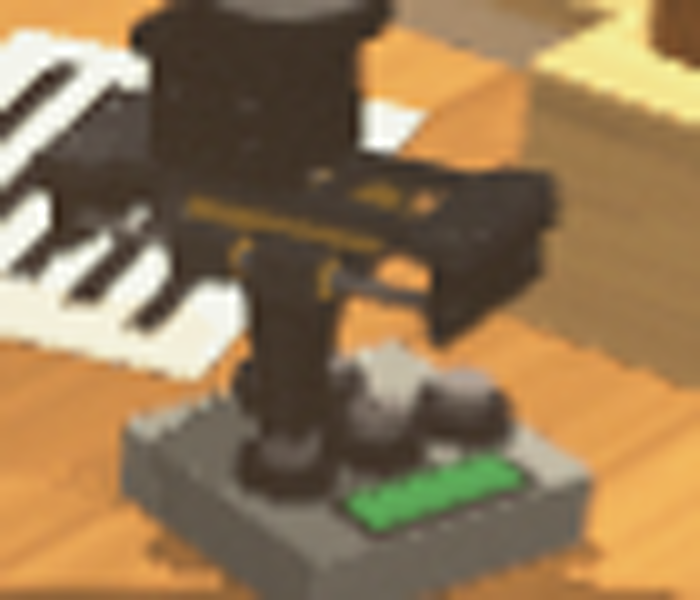

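>>> apply_moves(
  steps=[
    [[0,0,10],0,0],
  ],
)

```text
time: 33.4
tcp_pos: [0.464, 0.3476, 0.0509]
tool_rot: [2.072, 2.298, 0.12]
ft_force: [-18.2, -16.1, 86.1]
finger_gap: 0.0009
```

```bash
python3 - <<'E'
from h import *
f=st();go([.4628,.345,.05])
crop(f,350,145,420,205,10,"cs39.png")
E
```

```text
tilt [0.0846 0.0271] [0.4639 0.3474 0.0521]
t 33.55 tcp [0.4639 0.3474 0.0521] F [-10.2227  -8.0611  31.36  ] gap 0.0005 j7 -0.551 spin 0 shift mm [-2.3 -1.5  1.9]
```

View pics/cs39.png

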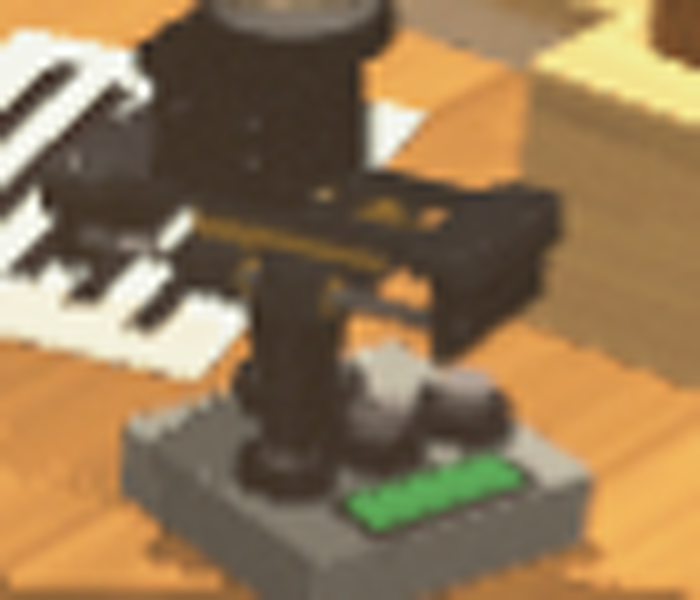

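The right key is down at the same stop height, 0.052. The force peaked at 86 N, so I'll press the next ones more gently. I'll release and go to the middle key.

>>> apply_moves(
  steps=[
    [[0,0,-25],0,0],
  ],
)

```text
time: 33.65
tcp_pos: [0.4609, 0.3463, 0.0752]
tool_rot: [2.072, 2.299, 0.114]
ft_force: [0.5, -0.1, -0.0]
finger_gap: 0.0007
```

```bash
python3 - <<'E'
from h import *
f=st();go([.4742,.3875,.078])
crop(f,350,145,420,205,10,"cs40.png")
E
```

```text
tilt [0.0866 0.0294] [0.4627 0.3481 0.0782]
t 33.8 tcp [0.4627 0.3481 0.0782] F [-0.2604  0.5955 -0.0863] gap 0.0005 j7 -0.566 spin 0 shift mm [38.  15.4  2.3]
```

View pics/cs40.png

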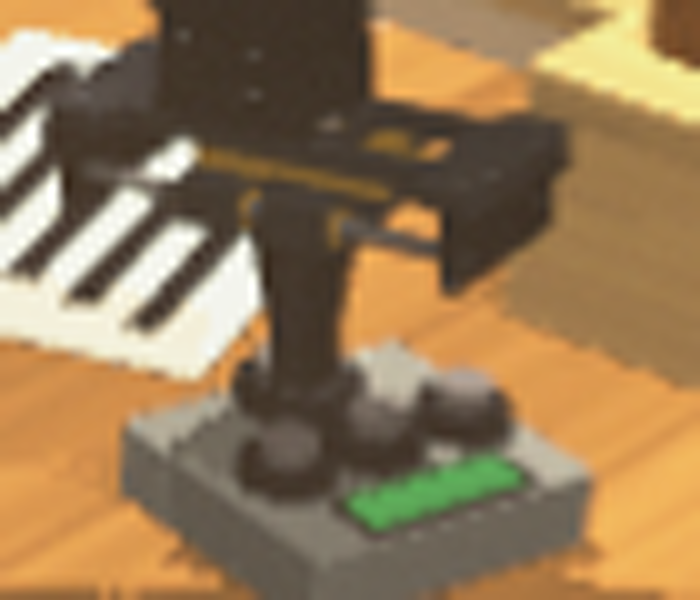

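>>> apply_moves(
  steps=[
    [[36,15,0],0,0],
  ],
)

```text
time: 33.9
tcp_pos: [0.4739, 0.381, 0.0791]
tool_rot: [2.077, 2.293, 0.118]
ft_force: [1.0, -0.3, 0.5]
finger_gap: 0.0009
```

```bash
python3 - <<'E'
from h import *
f=st();go([.4742,.3875,.06])
E
```

```text
tilt [0.0863 0.0296] [0.4733 0.3879 0.0791]
t 34.05 tcp [0.4733 0.3879 0.0791] F [ 0.5462 -1.2875 -1.0496] gap 0.0003 j7 -0.588 spin 0 shift mm [-0.8 -0.9 19.1]
```

>>> apply_moves(
  steps=[
    [[-1,-1,18],0,0],
  ],
)

```text
time: 34.15
tcp_pos: [0.4751, 0.3882, 0.0619]
tool_rot: [2.068, 2.302, 0.128]
ft_force: [-0.2, -0.1, -0.1]
finger_gap: 0.0006
```

```bash
python3 - <<'E'
from h import *
f=st();go([.4742,.3875,.0525])
E
```

```text
tilt [0.0843 0.0271] [0.4731 0.3863 0.0595]
t 34.3 tcp [0.4731 0.3863 0.0595] F [-0.8877  0.4937  0.0222] gap 0.0004 j7 -0.579 spin 0 shift mm [1.  0.6 7.1]
```

>>> apply_moves(
  steps=[
    [[0,0,6],0,0],
  ],
)

```text
time: 34.4
tcp_pos: [0.474, 0.3866, 0.0542]
tool_rot: [2.069, 2.301, 0.12]
ft_force: [-1.1, 1.9, 4.4]
finger_gap: 0.0004
```

```bash
python3 - <<'E'
from h import *
f=st();go([.4742,.3875,.0525])
crop(f,350,145,420,205,10,"cs41.png")
E
```

```text
tilt [0.0845 0.0274] [0.4738 0.3864 0.0538]
t 34.55 tcp [0.4738 0.3864 0.0538] F [-0.8816 -0.2239  3.6117] gap 0.0006 j7 -0.576 spin 0 shift mm [1.  0.4 1.4]
```

View pics/cs41.png

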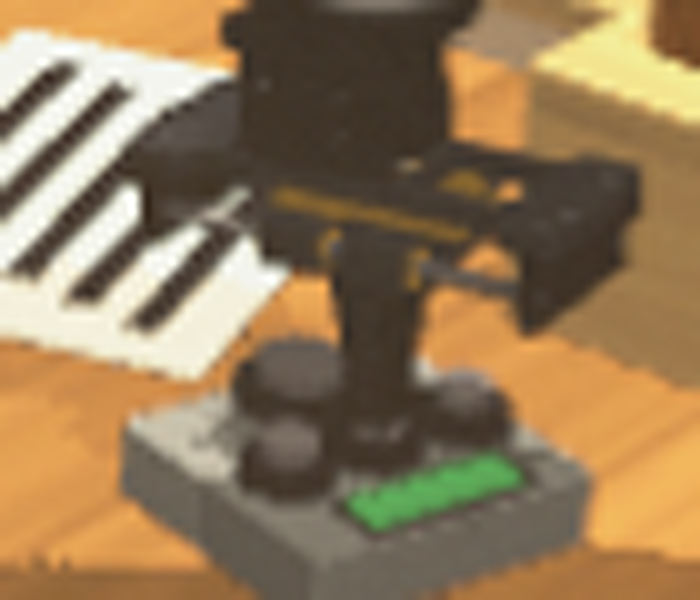

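>>> apply_moves(
  steps=[
    [[0,0,3],0,0],
  ],
)

```text
time: 34.65
tcp_pos: [0.4742, 0.3866, 0.052]
tool_rot: [2.07, 2.302, 0.12]
ft_force: [-12.0, -8.2, 36.4]
finger_gap: 0.0007
```

```bash
python3 - <<'E'
from h import *
f=st();go([.4742,.3875,.0525])
E
```

```text
tilt [0.0843 0.0282] [0.4741 0.3866 0.0525]
t 34.8 tcp [0.4741 0.3866 0.0525] F [-6.3898 -4.488  18.1252] gap 0.0005 j7 -0.575 spin 0 shift mm [0.9 0.2 0. ]
```

The middle key is bottomed, so I'll release it and move to the large key.

>>> apply_moves(
  steps=[
    [[0,0,-25],0,0],
  ],
)

```text
time: 34.9
tcp_pos: [0.4706, 0.3844, 0.0754]
tool_rot: [2.07, 2.302, 0.113]
ft_force: [-0.8, 0.6, 0.7]
finger_gap: 0.0
```

```bash
python3 - <<'E'
from h import *
f=st();go([.426,.399,.08])
crop(f,350,145,420,205,10,"cs42.png")
E
```

```text
tilt [0.0862 0.0305] [0.4728 0.3864 0.079 ]
t 35.05 tcp [0.4728 0.3864 0.079 ] F [-0.1322  0.4264 -0.0229] gap 0.0009 j7 -0.587 spin 0 shift mm [ 17.5 -45.   -4.6]
```

View pics/cs42.png

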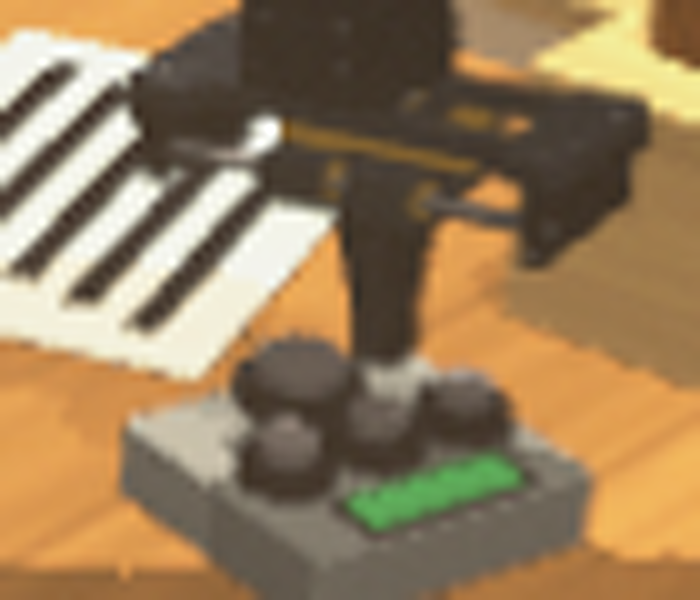

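>>> apply_moves(
  steps=[
    [[17,-44,-4],0,0],
  ],
)

```text
time: 35.15
tcp_pos: [0.4319, 0.3955, 0.0795]
tool_rot: [2.077, 2.291, 0.127]
ft_force: [-1.4, 1.0, 0.2]
finger_gap: 0.0005
```

```bash
python3 - <<'E'
from h import *
f=st();go([.426,.399,.062])
crop(f,350,145,420,205,10,"cs43.png")
E
```

```text
tilt [0.0839 0.0305] [0.4239 0.3998 0.0786]
t 35.3 tcp [0.4239 0.3998 0.0786] F [ 0.1348  0.2065 -0.1381] gap 0.0004 j7 -0.684 spin 0 shift mm [-1.4  0.5 16.7]
```

View pics/cs43.png

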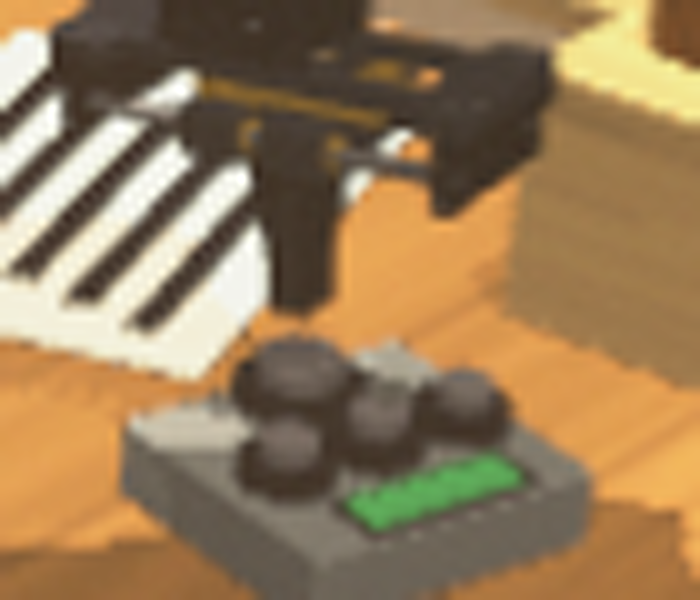

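>>> apply_moves(
  steps=[
    [[-1,1,14],0,0],
  ],
)

```text
time: 35.4
tcp_pos: [0.4269, 0.4002, 0.0655]
tool_rot: [2.065, 2.308, 0.126]
ft_force: [0.6, 0.3, 0.6]
finger_gap: 0.0007
```

```bash
python3 - <<'E'
from h import *
f=st();go([.426,.399,.055])
E
```

```text
tilt [0.0824 0.0276] [0.4262 0.3979 0.0628]
t 35.55 tcp [0.4262 0.3979 0.0628] F [-0.2863 -0.462  -0.2412] gap 0.0001 j7 -0.673 spin 0 shift mm [ 1.  -0.7  7.8]
```

>>> apply_moves(
  steps=[
    [[0,0,6],0,0],
  ],
)

```text
time: 35.65
tcp_pos: [0.4276, 0.398, 0.0569]
tool_rot: [2.068, 2.304, 0.119]
ft_force: [-0.7, 1.8, 1.5]
finger_gap: 0.0003
```

```bash
python3 - <<'E'
from h import *
f=st();go([.426,.399,.055])
E
```

```text
tilt [0.0826 0.027 ] [0.4272 0.3976 0.0565]
t 35.8 tcp [0.4272 0.3976 0.0565] F [1.1146 0.0655 2.0897] gap 0.0008 j7 -0.67 spin 0 shift mm [ 1.5 -1.2  1.4]
```

>>> apply_moves(
  steps=[
    [[0,0,4],0,0],
  ],
)

```text
time: 35.9
tcp_pos: [0.4279, 0.3978, 0.0529]
tool_rot: [2.068, 2.304, 0.118]
ft_force: [-2.6, 0.2, 4.1]
finger_gap: 0.0005
```

```bash
python3 - <<'E'
from h import *
f=st();go([.426,.399,.05])
crop(f,350,145,420,205,10,"cs44.png")
E
```

```text
tilt [0.0829 0.0275] [0.4279 0.3979 0.0529]
t 36.05 tcp [0.4279 0.3979 0.0529] F [-0.9888 -0.984   5.2063] gap 0.0003 j7 -0.667 spin 0 shift mm [ 1.3 -2.   2.8]
```

>>> apply_moves(
  steps=[
    [[0,0,3],0,0],
  ],
)

```text
time: 36.15
tcp_pos: [0.4281, 0.3981, 0.0517]
tool_rot: [2.069, 2.304, 0.118]
ft_force: [-17.1, -13.4, 50.0]
finger_gap: 0.0005
```

```bash
python3 - <<'E'
from h import *
f=st();go([.426,.399,.05])
crop(f,350,145,420,205,10,"cs45.png")
E
```

```text
tilt [0.082  0.0283] [0.428  0.398  0.0522]
t 36.3 tcp [0.428  0.398  0.0522] F [-10.4851  -8.8672  29.7147] gap 0.0007 j7 -0.666 spin 0 shift mm [ 1.1 -2.1  2. ]
```

View pics/cs45.png

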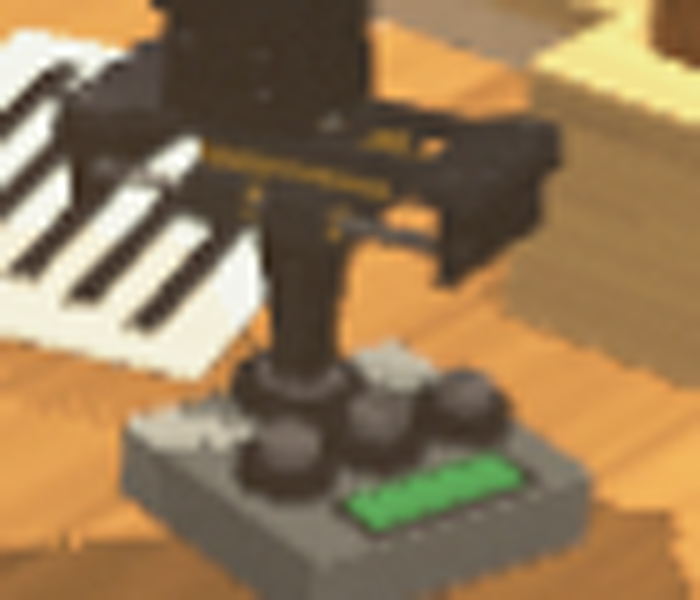

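The large key is bottomed, at about 30 N and the same stop height. I'll lift off and do the final check.

>>> apply_moves(
  steps=[
    [[0,0,-25],0,0],
    [[0,0,-40],0,0],
    [[0,0,-40],0,0],
    [[0,0,0],0,0],
    [[0,0,0],0,0],
  ],
)

```text
time: 36.8
tcp_pos: [0.4189, 0.3943, 0.1601]
tool_rot: [2.07, 2.304, 0.116]
ft_force: [0.2, -0.3, -0.6]
finger_gap: 0.0004
```

```bash
python3 - <<'E'
from h import *
f=st();t=grab("top");go([.426,.399,.1])
crop(f,250,145,430,300,4,"cs46.png");crop(t,90,130,440,340,2,"ct46.png");crop(t,320,190,390,240,11,"cr46.png")
E
```

```text
tilt [0.0802 0.0261] [0.4187 0.3938 0.1589]
t 37.0 tcp [0.4186 0.3937 0.1587] F [-0.8968 -0.3267  0.54  ] gap 0.0005 j7 -0.714 spin 0 shift mm [ 3.5  3.1 59.2]
```

View pics/cs46.png

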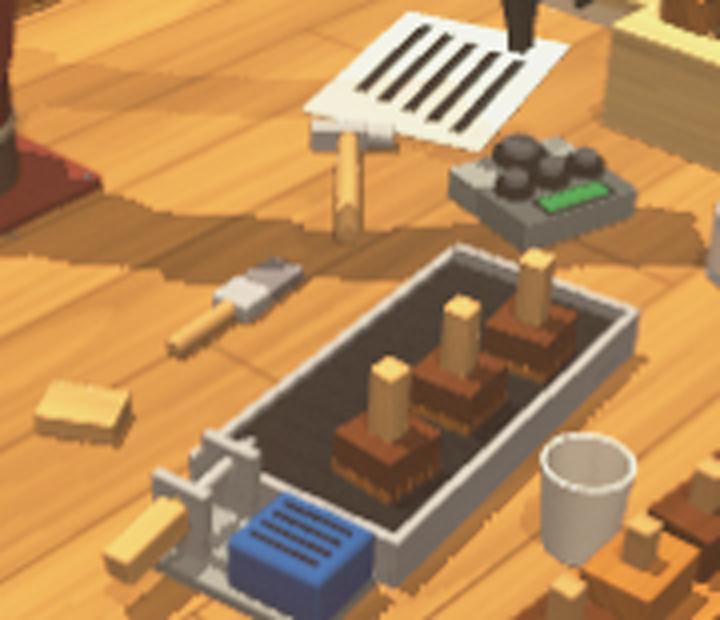

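View pics/ct46.png

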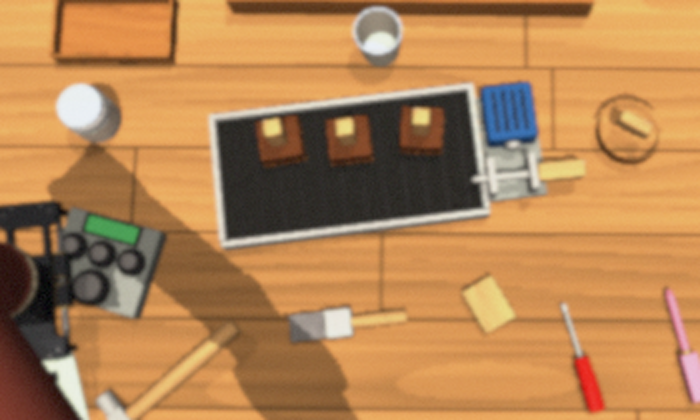

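View pics/cr46.png

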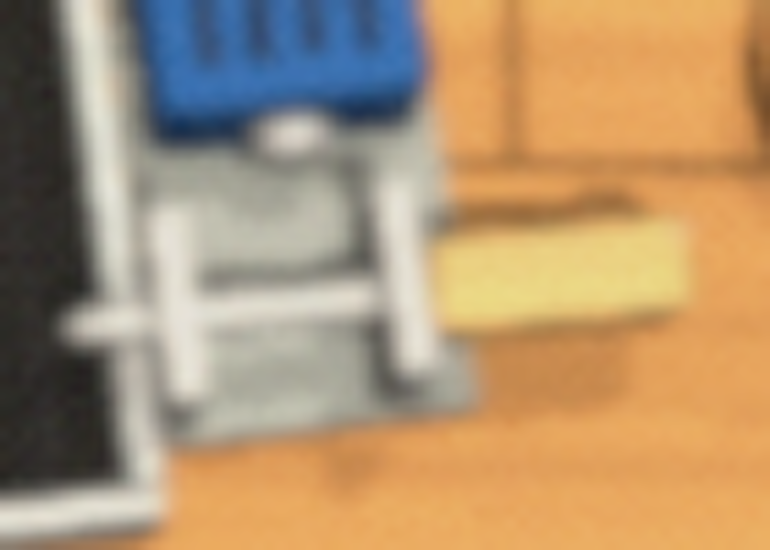

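Final view: three blocks upright on the mat, the rod through both eyelets with its handle against the outer plate at (437,280) in the crop, keys up, bystanders in place and the robot clear. I'll hand in.

```bash
python3 -c "
from cell import ticket
print(ticket.hand_in())"
```

```text
the job is handed in; nothing more can be done
None
```

The job was done in the order asked and handed in at about 37 s. The hand-in reports no verdict, so this rests on my own checks.

- **Blocks:** I stood both tipped blocks upright beside the one already standing. There was no third tipped block. In the last pictures all three stand on the mat, handle up.
- **Rod:** I pushed the rod through both eyelets until its handle met the outer plate (about 9 N resistance), backed off about 1 mm and let go. The last views show the handle at the plate with no gap I can make out, and the tip past the inner plate.
- **Keys:** I pressed left, right, middle and then large, each to the bottom stop. I lifted off fully between presses, and pictures show the keys back up.
- **Bystanders:** in the views I checked, the other things on the bench look unmoved.

Three things did not go cleanly:
- **Tool tilt:** the tool drifted up to about 0.13 rad off vertical during chained moves. From the rod approach on, I let it settle after most moves. The tilt did not spoil any grasp, fit or press.
- **Right key force:** pressing the right key peaked at 86 N, below the 120 N limit. I pressed the next keys in smaller steps.
- **Eyelet position:** the two cameras disagreed by about 5 mm on the eyelet's sideways position. I went by the rod and plates as seen together in the top view, and the rod passed through without resistance.

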